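# Pack the tile-sample case for storage

## Task

Pack the sample case for storage: take every drying cartridge out of the pocket tray and put it down in the case's long well, then lay the perforated cover plate over the well and press it down until it sits level and flush with the rim. Lay every loose tile in a bay of its own, any bay, and press each one down fully home, level and flush with the rim. Do not knock the other things on the table about.

Things in the scene. Friction and masses are not known exactly. Their poses are not given: they have to be found in the camera images.
- case: Plywood sample case fixed to the table, 136 x 222 mm (its x, y), rim 42 mm above the table. Origin: centre of the underside; z up. On its +x side a row of three square tile bays along y, on its -x side one long well along y, both open at the top. Walls between recesses are 10 mm wide and outer walls 8 mm, their tops all level with the rim; beyond the well's ends (in y) the case is solid to the rim.
- bay0 (a point): Centre of the mouth of tile bay 0, at rim height, axes as the case's. The bay is 62 x 62 mm. Its floor is a steel lift plate that starts 3 to 5 mm below the rim, so a tile laid in stands 5 to 7 mm proud. The floor slides down when the tile is pressed with more than about 5 N, to 10 mm below the rim at its stop, and stays where it is left (no spring).
- bay1 (a point): Centre of the mouth of tile bay 1, at rim height, axes as the case's. The bay is 62 x 62 mm. Its floor is a steel lift plate that starts 3 to 5 mm below the rim, so a tile laid in stands 5 to 7 mm proud. The floor slides down when the tile is pressed with more than about 5 N, to 10 mm below the rim at its stop, and stays where it is left (no spring).
- bay2 (a point): Centre of the mouth of tile bay 2, at rim height, axes as the case's. The bay is 62 x 62 mm. Its floor is a steel lift plate that starts 3 to 5 mm below the rim, so a tile laid in stands 5 to 7 mm proud. The floor slides down when the tile is pressed with more than about 5 N, to 10 mm below the rim at its stop, and stays where it is left (no spring).
- well (a point): Centre of the mouth of the well, at rim height, axes as the case's. The well is 48 mm (x) by 132 mm (y), its bottom 36 mm below the rim. Two low cross walls 3 mm thick at y = -18 and +18 mm, topping out 16 mm below the rim, part it into three cells. Cartridges go within 52 mm of the centre in y (clear of the ledges), upright or lying, one or more to a cell.
- ledges (a joint): The two steel ledges, each 10 mm long, at the well's ends (in y) that carry the cover. They slide together: 0 = 3 mm below the rim, 0.007 m = at the stop, 10 mm below the rim. They start at 0 to 0.002, slide down when the cover is pressed with more than about 5 N, and stay where they are left (no spring).
- tile0: Loose sample tile (terracotta), 56 x 56 x 10 mm, 75 g or so, starts flat on the table. Origin: its centre; z along the 10 mm thickness. May be absent (None).
- tile1: Loose sample tile (marble), 56 x 56 x 10 mm, 75 g or so, starts flat on the table. Origin: its centre; z along the 10 mm thickness. May be absent (None).
- tile2: Loose sample tile (white ceramic), 56 x 56 x 10 mm, 75 g or so, starts flat on the table. Origin: its centre; z along the 10 mm thickness. May be absent (None).
- cover: Loose perforated aluminium cover plate of the well, 40 x 126 x 10 mm (its x, y, z), 110 g or so, starts flat on the table. Origin: its centre. Its long side goes along the well.
- tray: Grey pocket tray fixed to the table, 50 x 170 x 12 mm (its x, y, z). Origin: centre of the underside. Four square pockets 21 mm wide and 10 mm deep in a row, at y = -63, -21, 21 and 63 mm.
- cartridge0: Drying cartridge, white plastic block 16 x 16 x 24 mm with a dark mesh band near the top, about 14 g, starts upright in a pocket of the tray, its upper 12 mm or so standing out. Origin: its centre; z along the 24 mm. May be absent (None).
- cartridge1: Drying cartridge, white plastic block 16 x 16 x 24 mm with a dark mesh band near the top, about 14 g, starts upright in a pocket of the tray, its upper 12 mm or so standing out. Origin: its centre; z along the 24 mm. May be absent (None).
- cartridge2: Drying cartridge, white plastic block 16 x 16 x 24 mm with a dark mesh band near the top, about 14 g, starts upright in a pocket of the tray, its upper 12 mm or so standing out. Origin: its centre; z along the 24 mm. May be absent (None).
- loupe: Bystander: black magnifier stand, 38 mm across, 30 mm high; origin underside centre.
- tape: Bystander: roll of clear tape lying flat, 68 mm across, 24 mm high; origin underside centre.
- weight: Bystander: steel paperweight block 50 x 50 x 40 mm; origin underside centre.
- brush: Bystander: dusting brush lying at the far side of the table; origin underside centre.
Mind the look-alikes: they are no part of the job. What is shaped like the cover but brown is not meant.

How it is judged:
On the way, in this order (a step that is already met when the one before it is completed fails the run):
1. every cartridge is down in the well (x of cartridge0 in the frame of well between -0.022 and 0.022 m and y of cartridge0 in the frame of well between -0.055 and 0.055 m and z of each of cartridge0, cartridge1, cartridge2 in the frame of well below -0.019 m and x of cartridge1 in the frame of well between -0.022 and 0.022 m and y of cartridge1 in the frame of well between -0.055 and 0.055 m and x of cartridge2 in the frame of well between -0.022 and 0.022 m and y of cartridge2 in the frame of well between -0.055 and 0.055 m), for 0.2 s.
2. after that, the cover is pressed level and flush over the well (x of cover in the frame of well between -0.007 and 0.007 m and y of cover in the frame of well between -0.007 and 0.007 m and z of cover in the frame of well below -0.003 m and angle between the z axis of cover and the z axis of well, either way round below 0.05 rad and linear speed of cover below 0.02 m/s), for 0.2 s.
At the end, for the whole second after the job is handed in: Every cartridge lies in the well below the cover; the cover lies in the well's mouth within 7 mm of centre, and every tile in a bay within 6 mm of its centre, each pressed to within 2 mm of flush with the rim, level within 0.05 rad, released and at rest (all of step 1 and all of step 2 and ((x of tile0 in the frame of bay0 between -0.006 and 0.006 m and y of tile0 in the frame of bay0 between -0.006 and 0.006 m and z of tile0 in the frame of bay0 below -0.003 m and angle between the z axis of tile0 and the z axis of bay0, either way round below 0.05 rad) or (x of tile0 in the frame of bay1 between -0.006 and 0.006 m and y of tile0 in the frame of bay1 between -0.006 and 0.006 m and z of tile0 in the frame of bay1 below -0.003 m and angle between the z axis of tile0 and the z axis of bay1, either way round below 0.05 rad) or (x of tile0 in the frame of bay2 between -0.006 and 0.006 m and y of tile0 in the frame of bay2 between -0.006 and 0.006 m and z of tile0 in the frame of bay2 below -0.003 m and angle between the z axis of tile0 and the z axis of bay2, either way round below 0.05 rad)) and linear speed of each of tile0, tile1, tile2 below 0.02 m/s and ((x of tile1 in the frame of bay0 between -0.006 and 0.006 m and y of tile1 in the frame of bay0 between -0.006 and 0.006 m and z of tile1 in the frame of bay0 below -0.003 m and angle between the z axis of tile1 and the z axis of bay0, either way round below 0.05 rad) or (x of tile1 in the frame of bay1 between -0.006 and 0.006 m and y of tile1 in the frame of bay1 between -0.006 and 0.006 m and z of tile1 in the frame of bay1 below -0.003 m and angle between the z axis of tile1 and the z axis of bay1, either way round below 0.05 rad) or (x of tile1 in the frame of bay2 between -0.006 and 0.006 m and y of tile1 in the frame of bay2 between -0.006 and 0.006 m and z of tile1 in the frame of bay2 below -0.003 m and angle between the z axis of tile1 and the z axis of bay2, either way round below 0.05 rad)) and ((x of tile2 in the frame of bay0 between -0.006 and 0.006 m and y of tile2 in the frame of bay0 between -0.006 and 0.006 m and z of tile2 in the frame of bay0 below -0.003 m and angle between the z axis of tile2 and the z axis of bay0, either way round below 0.05 rad) or (x of tile2 in the frame of bay1 between -0.006 and 0.006 m and y of tile2 in the frame of bay1 between -0.006 and 0.006 m and z of tile2 in the frame of bay1 below -0.003 m and angle between the z axis of tile2 and the z axis of bay1, either way round below 0.05 rad) or (x of tile2 in the frame of bay2 between -0.006 and 0.006 m and y of tile2 in the frame of bay2 between -0.006 and 0.006 m and z of tile2 in the frame of bay2 below -0.003 m and angle between the z axis of tile2 and the z axis of bay2, either way round below 0.05 rad))); the robot touches nothing.
It fails at once if a bystander is knocked more than 6 cm aside or tipped (distance of any of loupe, tape, weight, brush from where it was at the start of the episode above 0.06 m or angle between loupe's own z axis and vertical above 0.6 rad).
Of tile0, tile1, tile2 only 2 to 3 are there at a start; the rules pass over those that are not, and their reading is None.
Of cartridge0, cartridge1, cartridge2 only 2 to 3 are there at a start; the rules pass over those that are not, and their reading is None.
At some moment in a run one of tile0, tile1, tile2, cover may be knocked a few centimetres aside while the robot is not near it.
Once in a run the grip may slacken for a moment while it holds something.
It also fails if it takes over 210 s, if anything falls off the work surface, if the arm or the gripper's body presses on something with over 40 N, if the wrist force passes 120 N, or if a joint passes its speed limit or range.

## Robot

A 6-joint arm with a two-finger parallel gripper is mounted at the origin on the work surface. World frame = base frame: x ahead of the robot, y to its left, z up, the work surface at z = 0. Lengths are in m, angles in rad, forces in N, time in s.
With the tool pointing down it reaches from about 0.275 to 0.725 m from the base axis. Payload 5.6 kg.
Tool frame: the origin (TCP) lies at the very end of the fingers, on their centre line; the grasp point (between the pads) lies 19 mm behind it; z points along the fingers, y is the line along which they close (so a half turn about z gives the same grasp; the last joint's range is limited). The gripper opens to 85 mm and grips with 20 to 120 N. Pads are 22 mm wide; open, the fingers measure 114 mm over their backs; the gripper's body (76 mm by 85 mm) begins 54 mm behind the grasp point. The pads swing forward as they close: fully open they stand 13 mm farther back than shut.
Start: joints at [-0.922, 0.255, 0.108, 0, -1.424, -0.285], TCP at [0.196, -0.514, 0.193] pointing down, gripper open.
Joint ranges: [-2.95, 2.95], [-1.21, 1.97], [-1.09, 1.5], [-2.87, 1.71], [-2.94, -0.07], [-3.05, 3.05]. Speed limits (rad/s): [2.57, 2.57, 3.14, 3.14, 3.14, 3.14].

## Interface

Orientations are given as a rotation vector (axis times angle).
In Python, from station import env, imaging gives the robot as it stands. The module is installed in compiled form; this text tells all that it offers.
- The arm moves only by the tool play_rows, never from a script. Its argument "motion" is a list of rows, each a list of 3 entries, a list of its own where there are three numbers: the shift along the tool's x, y, z in mm, then the turn, a rotation vector about the tool's x, y, z in degrees, then the gripper's target within -1 to 1 (shut at 1, half-way at 0, fully open at -1). In form: [[[tx, ty, tz], [wx, wy, wz], hand], ...]. A call has 1 to 8 rows; each row shifts and turns the commanded pose from where the row before left it, along the tool's axes as they then stand; what a row does not reach is not made up. A row lasts 1/8 s, in which the tool goes at most 62.5 mm and 10.7 degrees, less where a joint would pass 70% of its speed; a pose out of reach is approached as far as the arm can. A call with a gripper value outside its range is refused whole. The fingers move at their own pace and stop on an object; the grip force is fixed at half the most. Time passes only in rows, so rows that do not move let the fingers close. It gives the time, the measured TCP pose, the force, the opening and the grip force at its end, in the units of the state.
- env.get_obs(): the state, without advancing time (a new reading comes with each control period).
- imaging.camera(name): name is "side" or "top"; returns a dict with "color" (420x560x3 uint8, red, green, blue), "camera_matrix" (3x3 intrinsics, pixels), "eye" and "rotation" of the camera in the world. Camera axes: x right, y down, z forward; pixel columns grow to the right and rows downward; lengths in m; the calibration is good to about 2 mm. A picture is of the moment at which its call begins. There is no depth.
- env.job_done(): hands the job in; it is judged then, once.
The state is a dict: "time": time; "joints": joint angles; "joint_vel": joint speeds; "tau": joint torques, N m; "tool_pos": TCP position; "tool_rot": TCP orientation; "wrist_force": force on the tool from outside, world axes, zero at the start; "moment": the same for the moment, N m; "width": finger opening in m; "grasp_force": force on a finger pad.
Only numpy, scipy, OpenCV 4.12 (cv2) and the standard library are available. Lean on these libraries where they do the work, as an engineer would, in place of code of your own. Each camera call takes 0.05 s, during which the arm holds its last target. There are 200 camera calls.

## Working session

There is one attempt and no reset: what is moved stays moved. The work goes in short steps, Python scripts to look and compute and a tool call to move; the robot and the scene stay as the last step left them, time stands still between calls to the robot, and variables do not carry over. Pictures are saved under pics/ and viewed, at most 14 in all, crops included, and the job is handed in when it is done.

Besides the shell and the picture viewer there is one more tool, called after "Call:" by a JSON object that holds its "fn" and its "kwargs", one argument or row to a line. play_rows: Moves the arm, as the interface text tells. Its arguments: {"type":"object","properties":{"motion":{"type":"array","items":{"type":"array"}}},"required":["motion"]}

```bash
mkdir -p pics; cat > h.py <<'E'
import numpy as np, cv2
from station import env, imaging
from scipy.spatial.transform import Rotation as R
def shot(n,save=None):
    c=imaging.camera(n)
    if save: cv2.imwrite('pics/'+save,c['color'][:,:,::-1])
    return c
def ray(c,u,v,z):
    d=np.asarray(c['rotation'])@(np.linalg.inv(c['camera_matrix'])@np.array([u,v,1.]))
    e=np.asarray(c['eye']); return e+d*(z-e[2])/d[2]
E
python3 - <<'E'
from h import *
for n in('top','side'):
    c=shot(n,n+'0.png'); print(n,c['eye'],np.round(c['rotation'],3).tolist(),c['camera_matrix'][0][0])
print(env.get_obs())
E
```

```text
top [0.27884939 0.01214118 1.19561977] [-2.095, 2.139, -0.225] 467.6073134689282
side [0.34503006 0.87623945 0.68587314] [-0.234, 2.7, -1.387] 405.6190641341231
{'time': 0.1, 'joints': array([-9.22416519e-01,  2.55683577e-01,  1.07135815e-01, -3.90052106e-04,
       -1.42390926e+00, -2.84618243e-01]), 'joint_vel': array([-0.00038105, -0.00136657,  0.00287215,  0.00212095,  0.00109974,
       -0.00099054]), 'tau': array([-2.90871030e-03, -3.87605631e+01,  2.38474041e+01,  5.37792698e+00,
       -3.79146310e-03, -8.09242721e-06]), 'tool_pos': array([ 0.1955514 , -0.51351935,  0.19179418]), 'tool_rot': array([ 5.68088538e-01, -3.08939238e+00, -2.60210899e-03]), 'wrist_force': array([ 0.28634279,  1.09853698, -0.67233514]), 'moment': array([ 0.03579779, -0.02575455,  0.00101434]), 'grasp_force': 0.0, 'width': 0.08556661788689253}
```

View pics/top0.png

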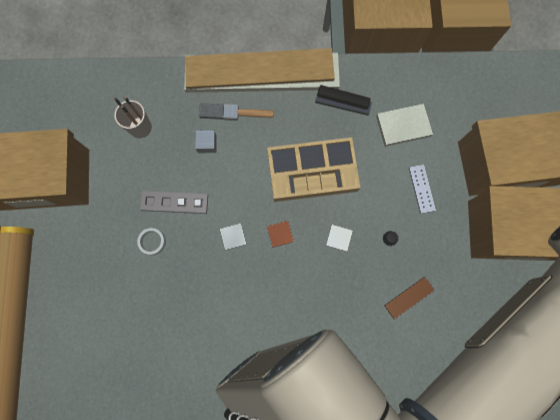

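View pics/side0.png

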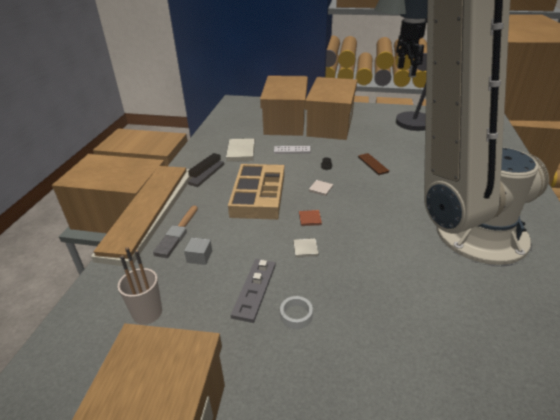

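The top view shows the case (270-358, 140-198), the tray with 2 cartridges (181,202) and (198,203), tiles at (233,236), (280,234) and (340,237), and the cover at (423,189). The brown look-alike is at (410,298).

```bash
cat >> h.py <<'E'
def _fix(c):
    c=dict(c); r=np.asarray(c['rotation'])
    if r.ndim==1: c['rotation']=R.from_rotvec(r).as_matrix()
    return c
_shot=shot
def shot(n,save=None): return _fix(_shot(n,save))
def quad(c,mask,seed,z,close=0):
    """minAreaRect of blob nearest seed, projected on plane z: centre, side a(len,dir deg), side b len"""
    m=mask.astype(np.uint8)*255
    if close: m=cv2.morphologyEx(m,cv2.MORPH_CLOSE,np.ones((close,close)))
    cs,_=cv2.findContours(m,cv2.RETR_EXTERNAL,cv2.CHAIN_APPROX_NONE)
    cs=[k for k in cs if cv2.contourArea(k)>15]
    k=max(cs,key=lambda k:cv2.pointPolygonTest(k,seed,True))
    P=np.array([ray(c,u,v,z)[:2] for u,v in k[:,0,:]])
    r=cv2.minAreaRect((P*1000).astype(np.float32))
    B=cv2.boxPoints(r); e=[B[1]-B[0],B[2]-B[1]]; e.sort(key=lambda v:-np.hypot(*v))
    s=[float(np.hypot(*v)) for v in e]; a=float(np.degrees(np.arctan2(e[0][1],e[0][0])))
    return np.round([r[0][0],r[0][1],s[0],s[1],(a+90)%180-90],1)
E
python3 - <<'E'
from h import *
c=shot('top'); im=c['color']; hsv=cv2.cvtColor(im,cv2.COLOR_RGB2HSV); H,S,V=[hsv[:,:,i].astype(int) for i in range(3)]
for p in [(233,236),(280,234),(340,237),(423,189),(181,202),(198,203),(174,195),(300,142),(285,160),(313,183),(250,215),(270,170),(150,202),(158,202)]: print(p,im[p[1],p[0]],hsv[p[1],p[0]])
w=V>150
lo=(S<60)
print('marble',quad(c,lo&(V>140),(233,236),.01)); print('white',quad(c,lo&(V>140),(340,237),.01))
print('terra',quad(c,((H<12)|(H>170))&(S>110),(280,234),.01))
print('cover',quad(c,(V>125),(423,189),.01,7))
print('cart',quad(c,lo&(V>150),(181,202),.026),quad(c,lo&(V>150),(198,203),.026))
print('case',quad(c,(H>10)&(H<28)&(S>70)&(V>90),(313,165),.042,3))
print('baydark',[quad(c,(V<85),s,.040) for s in((284,160),(312,156),(340,153))])
e=cv2.resize(im[125:260,130:450],None,fx=2.5,fy=2.5,interpolation=cv2.INTER_CUBIC); cv2.imwrite('pics/c1.png',e[:,:,::-1])
E
```

```text
(233, 236) [182 188 189] [ 94   9 189]
(280, 234) [137  87  65] [  9 134 137]
(340, 237) [208 214 212] [ 80   7 214]
(423, 189) [181 189 204] [110  29 204]
(181, 202) [208 215 220] [103  14 220]
(198, 203) [209 216 223] [105  16 223]
(174, 195) [134 131 133] [160   6 134]
(300, 142) [114 120 115] [ 65  13 120]
(285, 160) [75 77 84] [113  27  84]
(313, 183) [184 163 120] [ 20  89 184]
(250, 215) [115 123 118] [ 71  17 123]
(270, 170) [162 143 108] [ 19  85 162]
(150, 202) [132 129 131] [160   6 132]
(158, 202) [133 130 132] [160   6 133]
marble [436.7 129.9  57.2  55.5  14.1]
white [ 427.5 -141.5   57.7   56.   -17.4]
terra [440.    9.1  54.3  54.1  14.2]
cover [ 633.5 -337.8  297.   152.6    7.3]
cart [526.9 261.   16.1  12.7   1.2] [523.5 218.9  15.6  15.5  -1.2]
case [603.7 -78.9 220.9 137.7 -83.9]
baydark [array([627.3,  -5.2,  56.7,  56.6,   6.2]), array([634.8, -76.1,  57.6,  57.1, -83.1]), array([ 642.3, -147.9,   57.4,   56.3,  -83.9])]
```

View pics/c1.png

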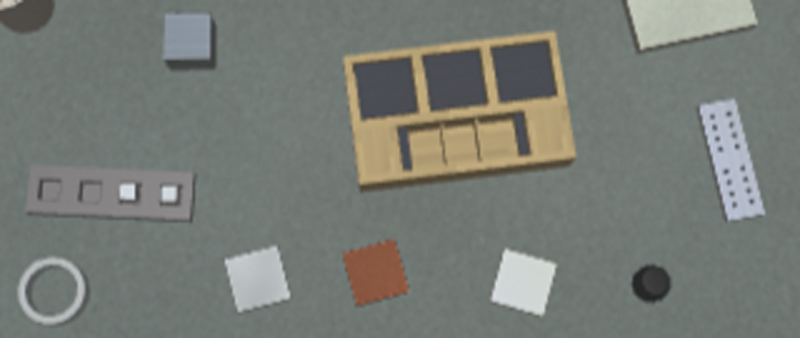

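```bash
cat >> h.py <<'E'
def wrap(a,p=360): return (a+p/2)%p-p/2
def pose():
    o=env.get_obs(); M=R.from_rotvec(o['tool_rot']).as_matrix()
    return np.array(o['tool_pos'])*1000, np.degrees(np.arctan2(M[1,1],M[0,1])), o
def plan(*legs):
    """legs: (x,y,z mm, yaw of tool y deg, rows); prints shift per row and turn in tool axes. tilt assumed 0."""
    p,yaw,o=pose(); print('now',np.round(p,1),round(yaw,1),'w',round(o['width']*1000,1))
    for x,y,z,w,n in legs:
        t=np.array([x,y,z]); dy=wrap(w-yaw)
        if abs(dy)>90 and w is not None and FLIP: dy=wrap(dy,180)
        st=(t-p)/n; out=[]
        for i in range(n):
            a=np.radians(yaw); ty=np.array([np.cos(a),np.sin(a)]); tx=np.array([-np.sin(a),np.cos(a)])
            out.append([round(float(st[:2]@tx),1),round(float(st[:2]@ty),1),round(float(-st[2]),1),round(float(-dy/n),1)]); yaw+=dy/n
        print('leg',out); p=t
FLIP=True
E
python3 - <<'E'
from h import *
c=shot('top'); im=c['color']; hsv=cv2.cvtColor(im,cv2.COLOR_RGB2HSV); H,S,V=[hsv[:,:,i].astype(int) for i in range(3)]
print('cover',quad(c,(H>100)&(H<120)&(S>15)&(V>150),(423,189),.01,5))
print('tray',quad(c,((H>140)|(H<5)|(S<4)|(V>190))&(S<30)&(V>95),(174,195),.012,3))
p,y,o=pose()
plan((523.5,218.9,100,94,16),)
E
```

```text
cover [ 551.9 -364.3  126.5   39.1    9.5]
tray [528.3 281.6 169.7  50.3  86.1]
now [ 195.6 -513.7  192.1] 110.8 w 85.3
leg [[-35.4, 35.5, 5.8, 1.1], [-34.8, 36.1, 5.8, 1.1], [-34.1, 36.8, 5.8, 1.1], [-33.4, 37.4, 5.8, 1.1], [-32.7, 38.0, 5.8, 1.1], [-32.0, 38.6, 5.8, 1.1], [-31.3, 39.2, 5.8, 1.1], [-30.6, 39.8, 5.8, 1.1], [-29.9, 40.3, 5.8, 1.1], [-29.1, 40.8, 5.8, 1.1], [-28.4, 41.4, 5.8, 1.1], [-27.6, 41.9, 5.8, 1.1], [-26.8, 42.4, 5.8, 1.1], [-26.0, 42.9, 5.8, 1.1], [-25.2, 43.3, 5.8, 1.1], [-24.4, 43.8, 5.8, 1.1]]
```

Call:
{"fn": "play_rows", "kwargs": {
  "motion": [
    [[-35,35,0],[0,0,0],-1],
    [[-40,40,0],[0,0,0],-1],
    [[-42,42,0],[0,0,0],-1],
    [[-42,42,0],[0,0,0],-1],
    [[-42,42,0],[0,0,0],-1],
    [[-42,42,0],[0,0,0],-1],
    [[-42,42,0],[0,0,0],-1],
    [[-42,42,10],[0,0,0],-1]
  ]
}}

```text
time: 1.2
tool_pos: [0.3859, -0.0901, 0.1833]
tool_rot: [-0.568, 3.087, -0.001]
wrist_force: [1.2, -0.7, -0.7]
width: 0.0854
grasp_force: 0.0
```

Call:
{"fn": "play_rows", "kwargs": {
  "motion": [
    [[-42,42,15],[0,0,0],-1],
    [[-42,42,15],[0,0,0],-1],
    [[-42,42,15],[0,0,0],0],
    [[-42,42,15],[0,0,0],0.4],
    [[-40,40,10],[0,0,0],0.4],
    [[-32,34,10],[0,0,8],0.4],
    [[0,0,0],[0,0,8],0.4],
    [[0,0,0],[0,0,8.8],0.4]
  ]
}}

```text
time: 2.2
tool_pos: [0.5229, 0.22, 0.1017]
tool_rot: [-0.115, -3.138, 0.002]
wrist_force: [0.3, 0.1, 0.3]
width: 0.0253
grasp_force: 0.0
```

```bash
python3 - <<'E'
from h import *
p,y,o=pose(); print(o['tool_rot'],o['joints'],o['wrist_force'])
plan((524,218.8,60,86,2),(524,218.8,15,86,2))
c=shot('side','s1.png'); im=c['color'][200:340,180:360]; cv2.imwrite('pics/s1c.png',cv2.resize(im,None,fx=4,fy=4,interpolation=cv2.INTER_CUBIC)[:,:,::-1])
E
```

```text
[-1.14733130e-01 -3.13823156e+00  1.51507112e-03] [ 6.73857076e-01  3.32995302e-01 -1.79449505e-02 -9.88510029e-05
 -1.22144366e+00 -2.31770655e+00] [0.34227794 0.09404762 0.25618281]
now [522.9 220.  101.7] 85.8 w 25.3
leg [[-0.6, -0.6, 20.8, -0.1], [-0.6, -0.6, 20.8, -0.1]]
leg [[0.0, 0.0, 22.5, -0.0], [0.0, 0.0, 22.5, -0.0]]
```

View pics/s1c.png

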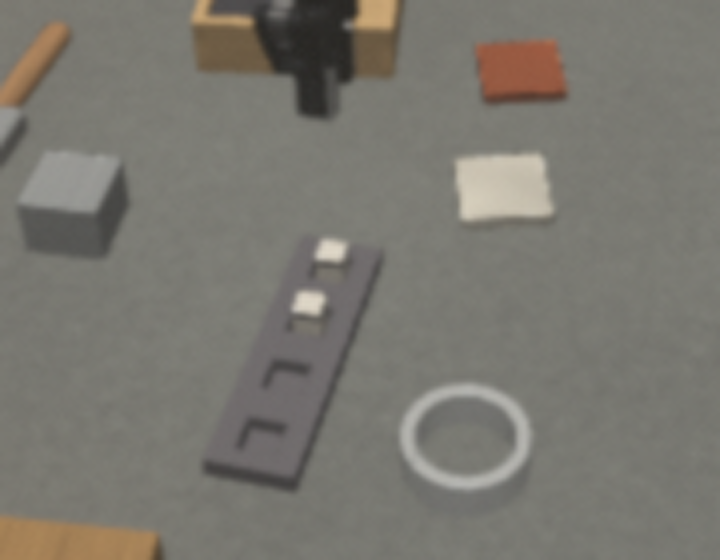

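The crop shows the fingertips at (320,112) hovering above the tray line, with both cartridges at (328,252) and (308,305).

Call:
{"fn": "play_rows", "kwargs": {
  "motion": [
    [[-1,-1,25],[0,0,0],0.4],
    [[0,0,25],[0,0,0],0.4],
    [[0,0,25],[0,0,0],0.4],
    [[0,0,12],[0,0,0],0.4],
    [[0,0,0],[0,0,0],0.8],
    [[0,0,0],[0,0,0],1],
    [[0,0,0],[0,0,0],1],
    [[0,0,0],[0,0,0],1]
  ]
}}

```text
time: 3.25
tool_pos: [0.5244, 0.2187, 0.0162]
tool_rot: [0.108, 3.139, 0.001]
wrist_force: [-0.3, 0.2, 0.3]
width: -0.0001
grasp_force: 0.0
```

Call:
{"fn": "play_rows", "kwargs": {
  "motion": [
    [[0,0,-10],[0,0,0],1],
    [[0,0,-25],[0,0,0],1],
    [[0,0,-40],[0,0,0],1],
    [[0,0,-20],[0,0,0],1]
  ]
}}

```text
time: 3.75
tool_pos: [0.5253, 0.219, 0.114]
tool_rot: [0.108, 3.136, 0.003]
wrist_force: [0.1, 0.2, -0.3]
width: -0.0001
grasp_force: 0.0
```

```bash
python3 - <<'E'
from h import *
# well frame: centre (569.2,-82.8), tilt 6
def W(x,y): a=np.radians(6); return 569.2+x*np.cos(a)-y*np.sin(a), -82.8+x*np.sin(a)+y*np.cos(a)
print(W(0,31),W(0,-31))
x,y=W(0,-31); plan((x,y,100,96,10),(x,y,29,96,3))
E
```

```text
(np.float64(565.9596176387028), np.float64(-51.969821243583525)) (np.float64(572.4403823612973), np.float64(-113.63017875641647))
now [525.3 219.  114. ] 86.1 w -0.1
leg [[-7.0, -32.9, 1.4, -1.0], [-6.4, -33.0, 1.4, -1.0], [-5.8, -33.1, 1.4, -1.0], [-5.3, -33.2, 1.4, -1.0], [-4.7, -33.3, 1.4, -1.0], [-4.1, -33.3, 1.4, -1.0], [-3.5, -33.4, 1.4, -1.0], [-3.0, -33.5, 1.4, -1.0], [-2.4, -33.5, 1.4, -1.0], [-1.8, -33.5, 1.4, -1.0]]
leg [[0.0, 0.0, 23.7, -0.0], [0.0, 0.0, 23.7, -0.0], [0.0, 0.0, 23.7, -0.0]]
```

```bash
python3 - <<'E'
from h import *
c=shot('top'); d=shot('side')
a=cv2.resize(c['color'][160:240,130:230],None,fx=4,fy=4,interpolation=cv2.INTER_CUBIC); b=cv2.resize(d['color'][180:340,200:300],(400,640)[:2],interpolation=cv2.INTER_CUBIC)[:600]
b=cv2.resize(d['color'][190:310,200:300],(400,480),interpolation=cv2.INTER_CUBIC)
o=np.zeros((480,800,3),np.uint8); o[:320,:400]=a; o[:,400:]=b; cv2.imwrite('pics/m1.png',o[:,:,::-1])
E
```

```text
(no output)
```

View pics/m1.png

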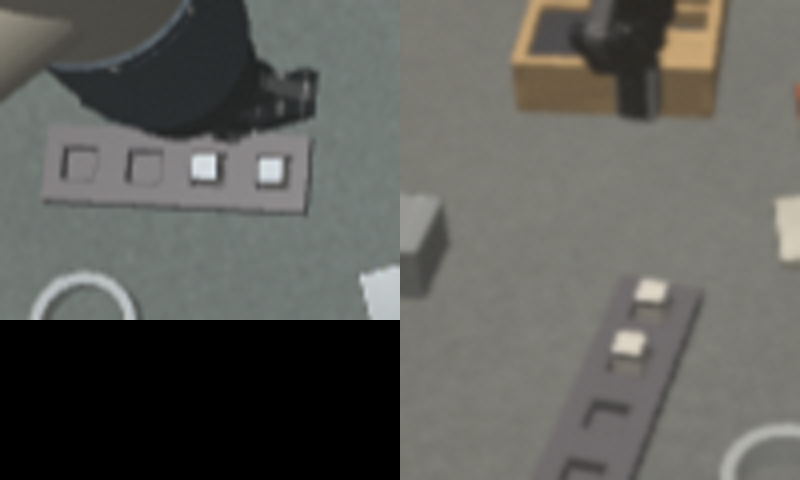

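The top crop shows both cartridges untouched at (204,167) and (270,170), so the grasp missed. The fingertip is near (260,219) in the side view. I'll check camera against robot.

```bash
python3 - <<'E'
from h import *
p,y,o=pose(); print(p)
c=shot('top'); d=shot('side')
def proj(c,P): q=c['camera_matrix']@(c['rotation'].T@(np.asarray(P)/1000-c['eye'])); return q[:2]/q[2]
print('tcp top',proj(c,p),'side',proj(d,p), 'cart side',proj(d,[524,218.8,26]),'cart top',proj(c,[524,218.8,26]))
for z in(.026,.012): print(z,ray(d,200+252/4,190+292/4,z),ray(c,130+270/4,160+170/4,z))
print(ray(d,260,219,.114))
print(d['camera_matrix'],d['eye'])
E
```

```text
[525.91363526 219.38615777 114.26266347]
tcp top [190.34722639 193.50717218] side [260.50922816 232.21056339] cart side [263.2571837  261.44840918] cart top [197.05804612 201.81428998]
0.026 [0.52346985 0.22383536 0.026     ] [0.52219039 0.21764625 0.026     ]
0.012 [0.52725566 0.20999383 0.012     ] [0.52510311 0.22010609 0.012     ]
[0.53764391 0.17389185 0.114     ]
[[405.61906413   0.         283.6887744 ]
 [  0.         405.61906413 199.41897939]
 [  0.           0.           1.        ]] [0.34503006 0.87623945 0.68587314]
```

```bash
python3 - <<'E'
from h import *
d=shot('side'); p,y,o=pose()
def proj(c,P): q=c['camera_matrix']@(c['rotation'].T@(np.asarray(P)/1000-c['eye'])); return q[:2]/q[2]
for z in(114,124,134,144,154): print(z,proj(d,[p[0],p[1],z]))
im=d['color'][150:270,220:300]; cv2.imwrite('pics/f1.png',cv2.resize(im,None,fx=5,fy=5,interpolation=cv2.INTER_CUBIC)[:,:,::-1])
E
```

```text
114 [261.69488093 232.09496504]
124 [261.47566738 228.55937703]
134 [261.25353942 224.97678401]
144 [261.02843855 221.34624235]
154 [260.80030468 217.66678294]
```

View pics/f1.png

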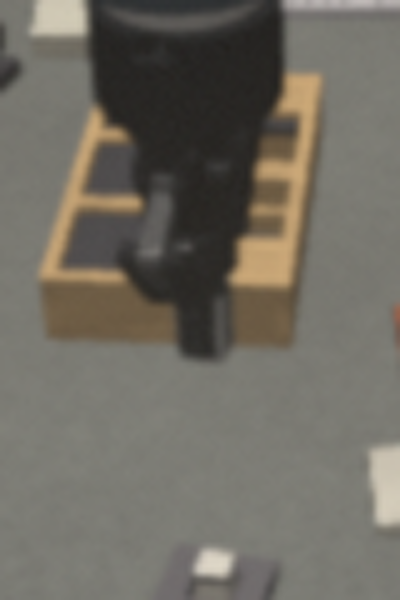

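Call:
{"fn": "play_rows", "kwargs": {
  "motion": [
    [[0,-25,0],[0,0,0],1],
    [[0,-24,25],[0,0,0],1],
    [[0,0,40],[0,0,0],1],
    [[0,0,25],[0,0,0],1],
    [[0,0,8],[0,0,0],1],
    [[0,0,4],[0,0,0],1],
    [[0,0,0],[0,0,0],1]
  ]
}}

```text
time: 4.88
tool_pos: [0.5212, 0.1697, 0.0092]
tool_rot: [0.108, 3.139, 0.001]
wrist_force: [0.1, 0.2, 0.0]
width: 0.0001
grasp_force: 0.0
```

```bash
python3 - <<'E'
from h import *
d=shot('side'); p,y,o=pose(); print(p,o['wrist_force'])
def proj(c,P): q=c['camera_matrix']@(c['rotation'].T@(np.asarray(P)/1000-c['eye'])); return q[:2]/q[2]
for z in(0,12,20,30,40,50): print(z,proj(d,[p[0],p[1],z]))
im=d['color'][190:310,200:300]; cv2.imwrite('pics/f2.png',cv2.resize(im,None,fx=5,fy=5,interpolation=cv2.INTER_CUBIC)[:,:,::-1])
E
```

```text
[521.30685711 169.86432123   9.47381972] [ 0.60687188 -0.46364366  0.16488251]
0 [269.22865282 255.34208209]
12 [269.04668303 251.71042681]
20 [268.92392934 249.26057471]
30 [268.76883764 246.16533794]
40 [268.61188223 243.03290618]
50 [268.45302931 239.86260491]
```

View pics/f2.png

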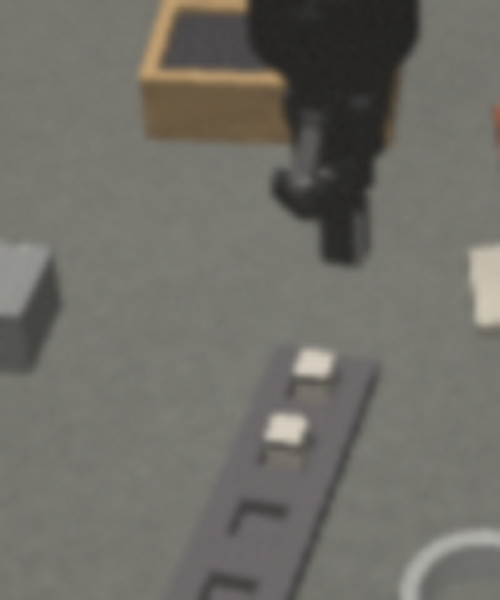

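The fingertip at (343,265) in the crop projects to z of about 40, while the tool reports 9. The real tip seems to sit about 30 mm above the reported TCP. I'll probe downward to confirm.

Call:
{"fn": "play_rows", "kwargs": {
  "motion": [
    [[0,0,5],[0,0,0],1],
    [[0,0,5],[0,0,0],1],
    [[0,0,4],[0,0,0],1],
    [[0,0,4],[0,0,0],1],
    [[0,0,0],[0,0,0],1]
  ]
}}

```text
time: 5.55
tool_pos: [0.5204, 0.1694, -0.0098]
tool_rot: [-0.108, -3.139, 0.001]
wrist_force: [-0.7, 0.3, -0.2]
width: 0.0002
grasp_force: 0.0
```

Call:
{"fn": "play_rows", "kwargs": {
  "motion": [
    [[0,0,3],[0,0,0],1],
    [[0,0,3],[0,0,0],1],
    [[0,0,0],[0,0,0],1]
  ]
}}

```text
time: 5.92
tool_pos: [0.5205, 0.1694, -0.0157]
tool_rot: [-0.108, -3.139, 0.0]
wrist_force: [-0.8, 0.8, 0.6]
width: 0.0002
grasp_force: 0.0
```

Call:
{"fn": "play_rows", "kwargs": {
  "motion": [
    [[0,0,3],[0,0,0],1],
    [[0,0,2],[0,0,0],1],
    [[0,0,0],[0,0,0],1]
  ]
}}

```text
time: 6.3
tool_pos: [0.5206, 0.1695, -0.0206]
tool_rot: [-0.108, -3.139, 0.0]
wrist_force: [-0.2, 0.0, 0.5]
width: 0.0001
grasp_force: 0.0
```

Call:
{"fn": "play_rows", "kwargs": {
  "motion": [
    [[0,0,2],[0,0,0],1],
    [[0,0,2],[0,0,0],1],
    [[0,0,0],[0,0,0],1]
  ]
}}

```text
time: 6.68
tool_pos: [0.5205, 0.1695, -0.0246]
tool_rot: [-0.108, -3.139, 0.0]
wrist_force: [-0.0, 0.1, 0.4]
width: -0.0002
grasp_force: 0.0
```

Call:
{"fn": "play_rows", "kwargs": {
  "motion": [
    [[0,0,2],[0,0,0],1],
    [[0,0,2],[0,0,0],1],
    [[0,0,0],[0,0,0],1]
  ]
}}

```text
time: 7.05
tool_pos: [0.5205, 0.1694, -0.0287]
tool_rot: [-0.109, -3.139, 0.0]
wrist_force: [-0.0, -0.5, -0.4]
width: 0.0001
grasp_force: 0.0
```

Call:
{"fn": "play_rows", "kwargs": {
  "motion": [
    [[0,0,1.5],[0,0,0],1],
    [[0,0,1.5],[0,0,0],1],
    [[0,0,0],[0,0,0],1]
  ]
}}

```text
time: 7.42
tool_pos: [0.5206, 0.1695, -0.0316]
tool_rot: [-0.108, -3.139, 0.0]
wrist_force: [-0.6, 0.6, 0.3]
width: 0.0001
grasp_force: 0.0
```

Call:
{"fn": "play_rows", "kwargs": {
  "motion": [
    [[0,0,1.5],[0,0,0],1],
    [[0,0,1.5],[0,0,0],1],
    [[0,0,0],[0,0,0],1]
  ]
}}

```text
time: 7.8
tool_pos: [0.5206, 0.1695, -0.0346]
tool_rot: [-0.108, -3.139, 0.0]
wrist_force: [0.7, -0.3, -0.4]
width: 0.0002
grasp_force: 0.0
```

```bash
python3 - <<'E'
from h import *
d=shot('side'); p,y,o=pose(); print(p,o['wrist_force'])
im=d['color'][190:310,200:300]; cv2.imwrite('pics/f3.png',cv2.resize(im,None,fx=5,fy=5,interpolation=cv2.INTER_CUBIC)[:,:,::-1])
E
```

```text
[520.67131918 169.54212697 -34.48963111] [-0.1788378   0.07534577 -0.00747728]
```

View pics/f3.png

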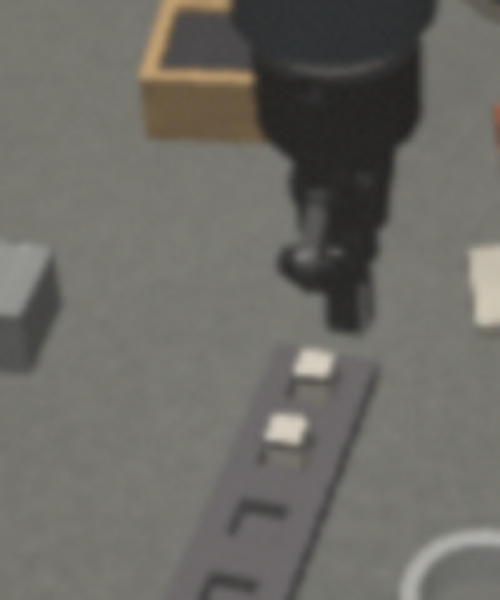

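The tip at (348,331) in the crop is now about at table level, so the offset is near 35 mm.

Call:
{"fn": "play_rows", "kwargs": {
  "motion": [
    [[0,0,1],[0,0,0],1],
    [[0,0,1],[0,0,0],1],
    [[0,0,0],[0,0,0],1]
  ]
}}

```text
time: 8.22
tool_pos: [0.5206, 0.1695, -0.0365]
tool_rot: [-0.109, -3.14, 0.0]
wrist_force: [-0.1, 0.5, 0.8]
width: 0.0001
grasp_force: 0.0
```

Call:
{"fn": "play_rows", "kwargs": {
  "motion": [
    [[0,0,1],[0,0,0],1],
    [[0,0,1],[0,0,0],1],
    [[0,0,0],[0,0,0],1]
  ]
}}

```text
time: 8.6
tool_pos: [0.5207, 0.1695, -0.0385]
tool_rot: [-0.108, -3.14, 0.0]
wrist_force: [-0.2, -1.6, -0.2]
width: 0.0001
grasp_force: 0.0
```

Call:
{"fn": "play_rows", "kwargs": {
  "motion": [
    [[0,0,1],[0,0,0],1],
    [[0,0,1],[0,0,0],1],
    [[0,0,0],[0,0,0],1]
  ]
}}

```text
time: 8.98
tool_pos: [0.5209, 0.1696, -0.0386]
tool_rot: [0.107, 3.139, 0.0]
wrist_force: [-6.7, -0.5, 13.4]
width: 0.0
grasp_force: 7.0
```

Call:
{"fn": "play_rows", "kwargs": {
  "motion": [
    [[0,0,1],[0,0,0],1],
    [[0,0,1],[0,0,0],1],
    [[0,0,0],[0,0,0],1]
  ]
}}

```text
time: 9.35
tool_pos: [0.5209, 0.1696, -0.0387]
tool_rot: [0.106, 3.138, 0.0]
wrist_force: [-12.9, -1.4, 29.5]
width: -0.0001
grasp_force: 14.5
```

Call:
{"fn": "play_rows", "kwargs": {
  "motion": [
    [[0,0,1],[0,0,0],1],
    [[0,0,1],[0,0,0],1],
    [[0,0,0],[0,0,0],1]
  ]
}}

```text
time: 9.72
tool_pos: [0.521, 0.1696, -0.0388]
tool_rot: [0.105, 3.137, 0.0]
wrist_force: [-18.1, -2.3, 44.2]
width: -0.0001
grasp_force: 22.0
```

Contact at reported z = -38.5, so true tip height = reported + 38.5. I'll lift and retry the cartridge.

Call:
{"fn": "play_rows", "kwargs": {
  "motion": [
    [[0,0,-20],[0,0,0],1],
    [[0,0,-35],[0,0,0],0.4],
    [[0,0,-20],[0,0,0],0.4],
    [[0,0,0],[0,0,0],0.4]
  ]
}}

```text
time: 10.22
tool_pos: [0.5219, 0.1702, 0.0322]
tool_rot: [0.108, 3.137, 0.003]
wrist_force: [-0.4, 0.9, -0.3]
width: 0.0254
grasp_force: 0.0
```

```bash
cat >> h.py <<'E'
_pose=pose
def pose():
    p,y,o=_pose(); return p+[0,0,38.5],y,o   # true tip height
E
python3 - <<'E'
from h import *
plan((524,218.8,60,86,2),(524,218.8,14.5,86,2))
E
```

```text
now [521.9 170.2  70.7] 86.1 w 25.4
leg [[0.6, 24.3, 5.3, 0.0], [0.6, 24.3, 5.3, 0.0]]
leg [[0.0, 0.0, 22.8, -0.0], [0.0, 0.0, 22.8, -0.0]]
```

Call:
{"fn": "play_rows", "kwargs": {
  "motion": [
    [[1,24,0],[0,0,0],0.4],
    [[0,24.5,10],[0,0,0],0.4],
    [[0,0,25],[0,0,0],0.4],
    [[0,0,21],[0,0,0],0.4],
    [[0,0,0],[0,0,0],0.7],
    [[0,0,0],[0,0,0],1],
    [[0,0,0],[0,0,0],1],
    [[0,0,0],[0,0,0],1]
  ]
}}

```text
time: 11.22
tool_pos: [0.523, 0.2197, -0.026]
tool_rot: [-0.106, -3.14, 0.0]
wrist_force: [-1.3, 0.0, 6.5]
width: 0.0142
grasp_force: 58.6
```

Call:
{"fn": "play_rows", "kwargs": {
  "motion": [
    [[0,0,-10],[0,0,0],1],
    [[0,0,-25],[0,0,0],1],
    [[0,0,-40],[0,0,0],1],
    [[0,0,-20],[0,0,0],1]
  ]
}}

```text
time: 11.72
tool_pos: [0.5238, 0.2192, 0.0713]
tool_rot: [0.107, 3.138, 0.001]
wrist_force: [-0.3, 0.0, -0.7]
width: 0.0141
grasp_force: 58.7
```

```bash
python3 - <<'E'
from h import *
x,y=572.4,-113.6; plan((x,y,100,96,8),(x,y,29,96,3))
E
```

```text
now [523.8 219.2 109.8] 86.1 w 14.1
leg [[-8.9, -41.1, 1.2, -1.2], [-8.0, -41.3, 1.2, -1.2], [-7.1, -41.4, 1.2, -1.2], [-6.2, -41.6, 1.2, -1.2], [-5.3, -41.7, 1.2, -1.2], [-4.4, -41.8, 1.2, -1.2], [-3.5, -41.9, 1.2, -1.2], [-2.6, -42.0, 1.2, -1.2]]
leg [[0.0, 0.0, 23.7, 0.0], [0.0, 0.0, 23.7, 0.0], [0.0, 0.0, 23.7, 0.0]]
```

Call:
{"fn": "play_rows", "kwargs": {
  "motion": [
    [[-9,-30,0],[0,0,0],1],
    [[-10,-48,0],[0,0,0],1],
    [[-10,-50,0],[0,0,0],1],
    [[-10,-50,0],[0,0,0],1],
    [[-10,-50,0],[0,0,0],1],
    [[-10,-50,0],[0,0,0],1],
    [[-8,-40,0],[0,0,0],1],
    [[-4,-11,0],[0,0,-9.9],1]
  ]
}}

```text
time: 12.72
tool_pos: [0.5712, -0.1168, 0.0687]
tool_rot: [0.165, -3.136, 0.0]
wrist_force: [-0.3, 0.4, -0.7]
width: 0.0138
grasp_force: 63.3
```

```bash
python3 - <<'E'
from h import *
x,y=572.4,-113.6; plan((x,y,60,96,1),(x,y,28,96,1))
c=shot('top'); d=shot('side')
a=cv2.resize(c['color'][110:230,240:380],None,fx=2.85,fy=2.85,interpolation=cv2.INTER_CUBIC)[:,:400]; b=cv2.resize(d['color'][140:230,220:300],None,fx=5,fy=5,interpolation=cv2.INTER_CUBIC)
o=np.zeros((450,800,3),np.uint8); o[:a.shape[0],:a.shape[1]]=a; o[:,400:]=b; cv2.imwrite('pics/p1.png',o[:,:,::-1])
E
```

```text
now [ 571.2 -116.8  107.2] 96.0 w 13.8
leg [[-1.6, 3.1, 47.2, 0.0]]
leg [[0.0, 0.0, 32.0, -0.0]]
```

View pics/p1.png

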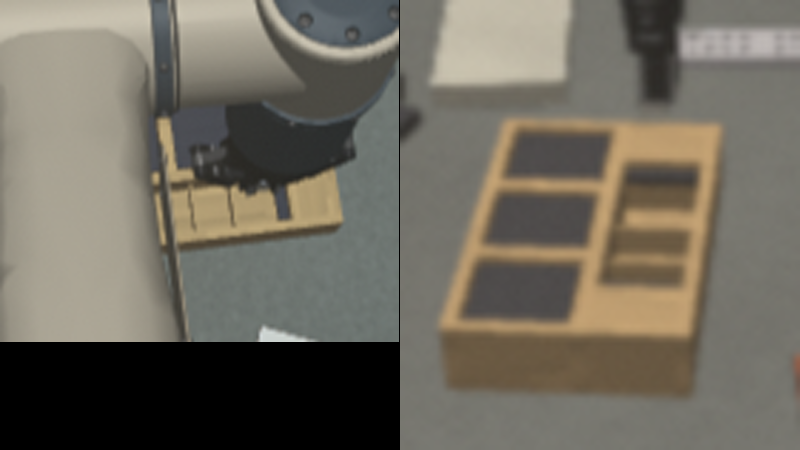

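The crop shows the fingertip above the well at (655,98), and no white cartridge shows under it. I'll check numerically.

```bash
cat >> h.py <<'E'
def proj(c,P): q=c['camera_matrix']@(c['rotation'].T@(np.asarray(P)/1000-c['eye'])); return np.round(q[:2]/q[2],1)
E
python3 - <<'E'
from h import *
d=shot('side'); p,y,o=pose(); im=d['color']
print('tip',proj(d,p),'tip-10',proj(d,p-[0,0,10]), 'near finger tip', proj(d,p+[0,12,0]))
print('carts',proj(d,[524,218.8,26]),proj(d,[526.9,260.6,26]))
g=im.max(2).astype(int)
print(g[140:175:1,268:274])
for q in((524,218.8,26),(526.9,260.6,26)):
    u,v=proj(d,q).astype(int); print(g[v-4:v+6,u-4:u+5])
E
```

```text
tip [271.6 158. ] tip-10 [271.7 161. ] near finger tip [270.7 160.1]
carts [263.3 261.4] [257.9 274.4]
[[ 60  59  51  45  45  44]
 [ 52  51  48  44  42  41]
 [ 51  50  48  44  42  43]
 [ 54  55  50  45  42  43]
 [ 60  61  54  44  42  43]
 [ 50  52  48  45  42  44]
 [ 49  52  50  49  45  43]
 [ 57  59  59  57  49  45]
 [ 53  53  53  52  48  46]
 [ 47  46  47  45  44  45]
 [ 53  46  45  45  45  50]
 [ 65  50  46  45  48  56]
 [ 70  51  49  48  49  60]
 [ 71  53  46  47  51  61]
 [ 74  53  47  47  47  58]
 [ 75  54  46  47  47  57]
 [ 78  55  47  47  48  60]
 [ 77  54  47  48  48  57]
 [ 79  57  49  48  47  58]
 [ 81  63  57  55  53  62]
 [ 93  82  78  76  74  75]
 [105 102 101 101  98  96]
 [113 113 113 113 112 109]
 [122 121 121 122 123 122]
 [146 146 146 148 148 149]
 [174 174 176 177 179 179]
 [188 187 188 186 187 188]
 [190 190 189 189 189 188]
 [191 189 191 189 190 189]
 [191 192 190 191 191 191]
 [190 191 190 191 192 191]
 [177 178 179 179 181 180]
 [136 135 137 137 137 139]
 [100 101 101 100 101 102]
 [ 82  80  81  81  80  80]]
[[119 119 119 119 118 118 119 119 119]
 [117 119 119 118 119 119 119 120 120]
 [113 113 116 117 118 118 117 117 119]
 [109 109 108 111 112 113 114 114 117]
 [106 106 106 108 107 108 109 110 110]
 [102 102 102 104 106 106 106 106 107]
 [ 92  87  89  91  96  97 100 101 103]
 [ 81  73  74  74  76  78  82  84  92]
 [ 76  73  75  71  72  69  71  72  80]
 [ 79  89  91  86  84  80  79  78  86]]
[[107 108 108 106 104 104 106 107 107]
 [108 109 109 112 111 110 110 109 107]
 [112 125 136 139 137 135 131 121 111]
 [122 161 186 191 185 180 175 156 122]
 [134 182 205 209 207 205 204 187 139]
 [147 191 207 211 211 211 208 185 133]
 [166 198 208 210 210 210 200 157 111]
 [162 184 191 194 197 200 187 135  93]
 [115 122 127 139 152 162 154 114  86]
 [ 96  96  92  96 102 107 103  91  87]]
```

Call:
{"fn": "play_rows", "kwargs": {
  "motion": [
    [[-1.5,3,25],[0,0,0],1],
    [[0,0,25],[0,0,0],1],
    [[0,0,15],[0,0,0],1],
    [[0,0,8],[0,0,0],1],
    [[0,0,5],[0,0,0],1],
    [[0,0,0],[0,0,0],1]
  ]
}}

```text
time: 13.62
tool_pos: [0.5726, -0.1119, -0.0082]
tool_rot: [-0.162, 3.137, -0.0]
wrist_force: [-0.3, -0.1, 0.2]
width: 0.0137
grasp_force: 63.3
```

Call:
{"fn": "play_rows", "kwargs": {
  "motion": [
    [[0,-1.5,2],[0,0,0],1],
    [[0,0,0],[0,0,0],1],
    [[0,0,0],[0,0,0],0.5],
    [[0,0,0],[0,0,0],0.45],
    [[0,0,0],[0,0,0],0.45],
    [[0,0,-20],[0,0,0],0.45],
    [[0,0,-30],[0,0,0],0.4],
    [[0,0,-30],[0,0,0],0.4]
  ]
}}

```text
time: 14.62
tool_pos: [0.5723, -0.1135, 0.0704]
tool_rot: [0.163, -3.137, 0.0]
wrist_force: [-0.2, 0.4, -0.2]
width: 0.0258
grasp_force: 0.0
```

```bash
python3 - <<'E'
from h import *
p,y,o=pose(); plan((526.9,260.6,107,86,8),(526.9,260.6,13.5,86,4))
d=shot('side'); im=d['color']
W=lambda x,y,z:(569.2+x*.9945-y*.1045,-82.8+x*.1045+y*.9945,z)
print('spot',proj(d,W(0,-31,30)),'y+31',proj(d,W(0,31,30)))
cv2.imwrite('pics/p2.png',cv2.resize(im[140:230,220:310],None,fx=6,fy=6,interpolation=cv2.INTER_CUBIC)[:,:,::-1])
E
```

```text
now [ 572.3 -113.5  108.9] 95.9 w 25.8
leg [[0.8, 47.1, 0.2, 1.2], [1.8, 47.1, 0.2, 1.2], [2.8, 47.0, 0.2, 1.2], [3.9, 46.9, 0.2, 1.2], [4.9, 46.8, 0.2, 1.2], [5.9, 46.7, 0.2, 1.2], [6.9, 46.6, 0.2, 1.2], [7.9, 46.4, 0.2, 1.2]]
leg [[0.0, 0.0, 23.4, -0.0], [0.0, 0.0, 23.4, -0.0], [0.0, 0.0, 23.4, -0.0], [0.0, 0.0, 23.4, -0.0]]
spot [271.9 180.8] y+31 [269.7 192.7]
```

View pics/p2.png

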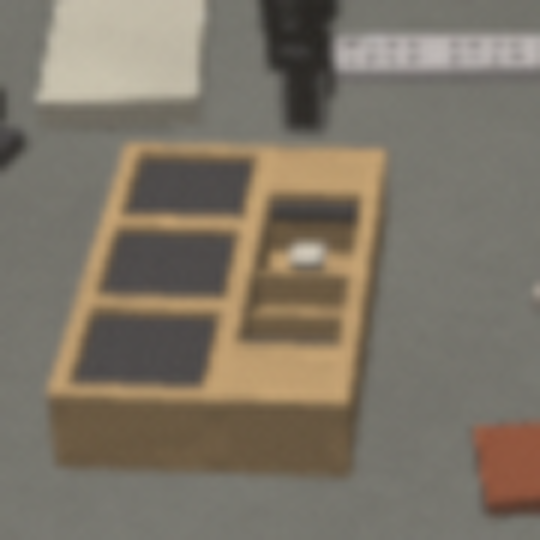

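The crop shows the cartridge standing in the far cell at (307,254). Next cartridge.

Call:
{"fn": "play_rows", "kwargs": {
  "motion": [
    [[0,35,0],[0,0,0],0.4],
    [[1,50,0],[0,0,0],0.4],
    [[1,54,0],[0,0,0],0.4],
    [[1,54,0],[0,0,0],0.4],
    [[1,54,0],[0,0,0],0.4],
    [[1,54,0],[0,0,0],0.4],
    [[1,50,10],[0,0,0],0.4],
    [[1,26,10],[0,0,9.9],0.4]
  ]
}}

```text
time: 15.68
tool_pos: [0.526, 0.2634, 0.0493]
tool_rot: [0.111, 3.139, 0.001]
wrist_force: [0.9, -0.9, -0.5]
width: 0.0256
grasp_force: 0.0
```

```bash
python3 - <<'E'
from h import *
plan((526.9,260.6,50,86,1),(526.9,260.6,13.5,86,1))
E
```

```text
now [526.  263.4  87.8] 85.9 w 25.6
leg [[-1.1, -2.7, 37.8, -0.1]]
leg [[0.0, 0.0, 36.5, -0.0]]
```

Call:
{"fn": "play_rows", "kwargs": {
  "motion": [
    [[-1,-2,25],[0,0,0],0.4],
    [[0,0,10],[0,0,0],0.4],
    [[0,0,0],[0,0,0],0.4]
  ]
}}

```text
time: 16.05
tool_pos: [0.5271, 0.2581, 0.0141]
tool_rot: [-0.109, -3.139, 0.002]
wrist_force: [0.4, 0.8, -0.4]
width: 0.0256
grasp_force: 0.0
```

Call:
{"fn": "play_rows", "kwargs": {
  "motion": [
    [[0,2.5,14],[0,0,0],0.4],
    [[0,0,15],[0,0,0],0.4],
    [[0,0,9],[0,0,0],0.4],
    [[0,0,0],[0,0,0],0.7],
    [[0,0,0],[0,0,0],1],
    [[0,0,0],[0,0,0],1],
    [[0,0,0],[0,0,0],1]
  ]
}}

```text
time: 16.92
tool_pos: [0.5278, 0.2614, -0.023]
tool_rot: [0.108, 3.139, 0.001]
wrist_force: [0.1, 0.9, -1.1]
width: 0.0143
grasp_force: 58.5
```

Call:
{"fn": "play_rows", "kwargs": {
  "motion": [
    [[0,0,-10],[0,0,0],1],
    [[0,0,-25],[0,0,0],1],
    [[0,0,-40],[0,0,0],1],
    [[0,0,-20],[0,0,0],1],
    [[0,0,0],[0,0,0],1]
  ]
}}

```text
time: 17.55
tool_pos: [0.5288, 0.2622, 0.0743]
tool_rot: [0.108, 3.136, 0.005]
wrist_force: [-0.2, -0.3, -0.4]
width: 0.014
grasp_force: 58.6
```

```bash
python3 - <<'E'
from h import *
x,y=566.0,-52; plan((x,y,107,96,1),(x,y,107,96,7))
E
```

```text
now [528.8 262.2 112.8] 86.1 w 14.0
leg [[-58.7, -310.9, 5.8, -9.9]]
leg [[0.0, 0.0, -0.0, -0.0], [0.0, 0.0, -0.0, -0.0], [0.0, 0.0, -0.0, -0.0], [0.0, 0.0, -0.0, -0.0], [0.0, 0.0, -0.0, -0.0], [0.0, 0.0, -0.0, -0.0], [0.0, 0.0, -0.0, -0.0]]
```

Call:
{"fn": "play_rows", "kwargs": {
  "motion": [
    [[-8,-30,0],[0,0,0],1],
    [[-10,-52,0],[0,0,0],1],
    [[-10,-54,0],[0,0,0],1],
    [[-10,-54,0],[0,0,0],1],
    [[-10,-54,0],[0,0,0],1],
    [[-7,-45,0],[0,0,0],1],
    [[-3.7,-21.9,5],[0,0,-9.9],1],
    [[0,0,0],[0,0,0],1]
  ]
}}

```text
time: 18.55
tool_pos: [0.5636, -0.0544, 0.0653]
tool_rot: [0.158, -3.135, -0.0]
wrist_force: [0.2, 0.5, -0.5]
width: 0.0141
grasp_force: 58.6
```

Call:
{"fn": "play_rows", "kwargs": {
  "motion": [
    [[0,0,25],[0,0,0],1],
    [[0,0,25],[0,0,0],1],
    [[0,0,0],[0,0,0],1]
  ]
}}

```text
time: 18.92
tool_pos: [0.5626, -0.0522, 0.0145]
tool_rot: [0.16, -3.132, 0.0]
wrist_force: [-0.6, 0.0, 0.1]
width: 0.0143
grasp_force: 58.6
```

Call:
{"fn": "play_rows", "kwargs": {
  "motion": [
    [[-3.5,0,10],[0,0,0],1],
    [[0,0,9],[0,0,0],1],
    [[0,0,5],[0,0,0],1],
    [[0,0,0],[0,0,0],1]
  ]
}}

```text
time: 19.42
tool_pos: [0.5679, -0.0527, -0.0077]
tool_rot: [0.163, -3.137, 0.0]
wrist_force: [-0.4, 0.2, -0.3]
width: 0.0143
grasp_force: 58.6
```

Call:
{"fn": "play_rows", "kwargs": {
  "motion": [
    [[0,0,0],[0,0,0],0.5],
    [[0,0,0],[0,0,0],0.45],
    [[0,0,0],[0,0,0],0.45],
    [[0,0,-20],[0,0,0],0.45],
    [[0,0,-30],[0,0,0],0.4],
    [[0,0,-30],[0,0,0],0.4],
    [[0,0,0],[0,0,0],0.4]
  ]
}}

```text
time: 20.3
tool_pos: [0.5702, -0.0525, 0.0755]
tool_rot: [-0.163, 3.132, -0.0]
wrist_force: [-0.1, -0.4, -0.1]
width: 0.0256
grasp_force: 0.0
```

```bash
python3 - <<'E'
from h import *
d=shot('side'); im=d['color']; p,y,o=pose()
m=((im.min(2)>165)&(im.max(2).astype(int)-im.min(2)<40)).astype(np.uint8); m[:165]=0
n,l,s,ct=cv2.connectedComponentsWithStats(m)
for i in range(1,n):
    if s[i,4]>5: print(s[i],ct[i].round(1),[ray(d,*ct[i],z).round(3)[:2] for z in(.03,.01)])
c=shot('top'); im=c['color']; hsv=cv2.cvtColor(im,cv2.COLOR_RGB2HSV); H,S,V=[hsv[:,:,i].astype(int) for i in range(3)]
q=quad(c,(H>100)&(H<120)&(S>15)&(V>150),(423,189),.01,5); print('cover',q)
plan((q[0],q[1],105,q[4]+90,1)); plan((q[0],q[1],105,q[4]-90,1))
print(o['joints'])
E
```

```text
[269 181   4   2   7] [270.7 181.6] [array([ 0.575, -0.109]), array([ 0.582, -0.139])]
[311 181  20  11 138] [320.6 186.2] [array([ 0.426, -0.107]), array([ 0.429, -0.137])]
[267 193   4   2   7] [268.3 193.4] [array([ 0.569, -0.048]), array([ 0.576, -0.076])]
[295 239  21  15 225] [303.6 246.1] [array([0.439, 0.156]), array([0.442, 0.134])]
[292 320   8   1   8] [295.5 320. ] [array([0.424, 0.372]), array([0.427, 0.356])]
cover [ 551.9 -364.3  126.5   39.1    9.5]
now [568.  -52.5 111. ] 95.9 w 25.8
leg [[48.2, -308.5, 6.0, -3.6]]
now [568.  -52.5 111. ] 95.9 w 25.8
leg [[48.2, -308.5, 6.0, -3.6]]
[ 1.81671900e-01  3.57472707e-01 -5.72547246e-02 -1.12324398e-04
 -1.15347749e+00 -1.64877159e+00]
```

Both cartridges are down in the well. Now the cover.

Call:
{"fn": "play_rows", "kwargs": {
  "motion": [
    [[5,-30,0],[0,0,-3.6],-0.4],
    [[8,-50,0],[0,0,0],-0.4],
    [[9,-55,0],[0,0,0],-0.4],
    [[9,-55,0],[0,0,0],-0.4],
    [[8,-52,0],[0,0,0],-0.4],
    [[6,-42,0],[0,0,0],-0.4],
    [[4,-25,0],[0,0,0],-0.4],
    [[0,0,20],[0,0,0],-0.4]
  ]
}}

```text
time: 21.4
tool_pos: [0.569, -0.3678, 0.052]
tool_rot: [-0.257, 3.13, -0.001]
wrist_force: [0.3, 0.9, 0.3]
width: 0.0599
grasp_force: 0.0
```

Call:
{"fn": "play_rows", "kwargs": {
  "motion": [
    [[0,0,25],[0,0,0],-0.4],
    [[0,0,0],[0,0,0],-0.4],
    [[0,0,0],[0,0,0],-0.4]
  ]
}}

```text
time: 21.78
tool_pos: [0.5693, -0.3656, 0.028]
tool_rot: [0.262, -3.131, 0.001]
wrist_force: [-0.0, 0.4, 0.2]
width: 0.0601
grasp_force: 0.0
```

```bash
python3 - <<'E'
from h import *
plan((551.9,-364.3,3,99.5,1))
E
```

```text
now [ 569.3 -365.6   66.5] 99.6 w 60.1
leg [[17.0, 4.2, 63.5, 0.1]]
```

Call:
{"fn": "play_rows", "kwargs": {
  "motion": [
    [[17,4,15],[0,0,0],-0.4],
    [[0,0,20],[0,0,0],-0.4],
    [[0,0,0],[0,0,0],-0.4],
    [[0,0,0],[0,0,0],-0.4]
  ]
}}

```text
time: 22.28
tool_pos: [0.5528, -0.3648, -0.0058]
tool_rot: [-0.262, 3.129, -0.002]
wrist_force: [-0.1, 0.0, 0.7]
width: 0.0599
grasp_force: 0.0
```

Call:
{"fn": "play_rows", "kwargs": {
  "motion": [
    [[1,0,14],[0,0,0],-0.4],
    [[0,0,10],[0,0,0],-0.4],
    [[0,0,6],[0,0,0],-0.4],
    [[0,0,0],[0,0,0],0.2],
    [[0,0,0],[0,0,0],1],
    [[0,0,0],[0,0,0],1],
    [[0,0,0],[0,0,0],1]
  ]
}}

```text
time: 23.15
tool_pos: [0.5507, -0.3644, -0.0374]
tool_rot: [-0.261, 3.131, 0.0]
wrist_force: [-0.4, -0.3, -0.8]
width: 0.0378
grasp_force: 61.2
```

Call:
{"fn": "play_rows", "kwargs": {
  "motion": [
    [[0,0,-10],[0,0,0],1],
    [[0,0,-25],[0,0,0],1],
    [[0,0,-40],[0,0,0],1],
    [[0,0,-30],[0,0,0],1],
    [[0,0,0],[0,0,0],1]
  ]
}}

```text
time: 23.78
tool_pos: [0.5528, -0.3656, 0.0717]
tool_rot: [-0.261, 3.125, -0.006]
wrist_force: [0.1, 0.9, -1.9]
width: 0.0377
grasp_force: 61.3
```

```bash
python3 - <<'E'
from h import *
p,y,o=pose(); print(o['tool_rot'])
FL=186
plan((569.2,-82.8,105,y,1),(569.2,-82.8,105,99.6,1)); print(wrap(186-y))
E
```

```text
[-0.26130411  3.1245499  -0.0061187 ]
now [ 552.8 -365.6  110.2] 99.6 w 37.7
leg [[-63.2, 276.1, 5.2, -0.0]]
leg [[0.0, 0.0, -0.0, -0.0]]
86.43975799305281
```

Call:
{"fn": "play_rows", "kwargs": {
  "motion": [
    [[-6,30,0],[0,0,0],1],
    [[-11,48,0],[0,0,0],1],
    [[-12,52,0],[0,0,0],1],
    [[-12,52,0],[0,0,0],1],
    [[-12,50,0],[0,0,0],1],
    [[-10,44,0],[0,0,-5],1],
    [[0,0,0],[0,0,-9.6],1],
    [[0,0,0],[0,0,-10],1]
  ]
}}

```text
time: 24.78
tool_pos: [0.5665, -0.0809, 0.0669]
tool_rot: [0.932, -2.999, -0.001]
wrist_force: [-1.0, 0.1, -1.2]
width: 0.0379
grasp_force: 61.3
```

Call:
{"fn": "play_rows", "kwargs": {
  "motion": [
    [[0,0,0],[0,0,-10],1],
    [[0,0,0],[0,0,-10],1],
    [[0,0,0],[0,0,-10],1],
    [[0,0,0],[0,0,-10],1],
    [[0,0,0],[0,0,-10],1],
    [[0,0,0],[0,0,-10],1],
    [[0,0,0],[0,0,0],1],
    [[0,0,0],[0,0,0],1]
  ]
}}

```text
time: 25.78
tool_pos: [0.5668, -0.0818, 0.0672]
tool_rot: [2.296, -2.143, -0.001]
wrist_force: [0.1, 0.5, -1.4]
width: 0.0384
grasp_force: 61.3
```

```bash
python3 - <<'E'
from h import *
p,y,o=pose(); print(o['joints']); plan((569.2,-82.8,75,186,1))
E
```

```text
[ 1.29551083e-01  3.67306290e-01 -6.00270218e-02 -1.44802586e-04
 -1.14417203e+00 -6.05598270e-02]
now [566.8 -81.8 105.7] -176.1 w 38.4
leg [[1.2, -2.4, 30.7, -2.1]]
```

Call:
{"fn": "play_rows", "kwargs": {
  "motion": [
    [[1,-2.5,20],[0,0,-2],1],
    [[0,0,20],[0,0,0],1],
    [[0,0,8],[0,0,0],1],
    [[0,0,0],[0,0,0],1]
  ]
}}

```text
time: 26.28
tool_pos: [0.5694, -0.0827, 0.0193]
tool_rot: [2.336, -2.1, -0.001]
wrist_force: [-0.6, -0.4, -2.1]
width: 0.0382
grasp_force: 61.2
```

```bash
python3 - <<'E'
from h import *
p,y,o=pose(); plan((569.2,-82.8,45,186,1)); 
d=shot('side'); im=d['color']
W=lambda x,y,z:(569.2+x*.9945-y*.1045,-82.8+x*.1045+y*.9945,z)
s=lambda q:((q-[220,140])*6).round()
print('well corners crop',[s(proj(d,W(a,b,42))) for a,b in((24,66),(-24,66),(-24,-66),(24,-66))])
b=p[2]+9
print('cover top expected',[s(proj(d,W(a,b_,b))) for a,b_ in((20,63),(-20,63),(-20,-63),(20,-63))])
cv2.imwrite('pics/p3.png',cv2.resize(im[140:230,220:310],None,fx=6,fy=6,interpolation=cv2.INTER_CUBIC)[:,:,::-1])
E
```

```text
now [569.4 -82.7  57.8] -173.9 w 38.2
leg [[0.0, 0.2, 12.8, 0.1]]
well corners crop [array([238., 336.]), array([341., 339.]), array([365., 188.]), array([271., 186.])]
cover top expected [array([245., 288.]), array([332., 290.]), array([355., 149.]), array([275., 147.])]
```

View pics/p3.png

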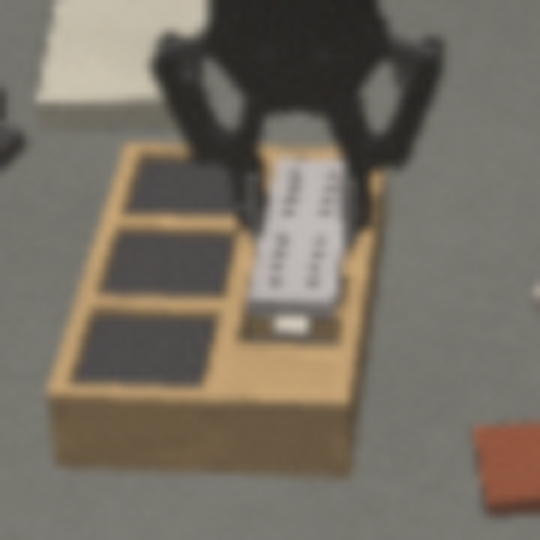

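The picture shows the cover over the well, near end at about (292,302) and near well edge at about (290,340). It is aligned within 1-2 mm. I'll shift it slightly and lower.

Call:
{"fn": "play_rows", "kwargs": {
  "motion": [
    [[1.5,-1,8],[0,0,0],1],
    [[0,0,6],[0,0,0],1],
    [[0,0,0],[0,0,0],1]
  ]
}}

```text
time: 26.7
tool_pos: [0.5703, -0.084, 0.005]
tool_rot: [2.336, -2.099, -0.001]
wrist_force: [0.3, -0.5, -1.8]
width: 0.0381
grasp_force: 61.3
```

Call:
{"fn": "play_rows", "kwargs": {
  "motion": [
    [[0,0,1],[0,0,0],1],
    [[0,0,1],[0,0,0],1],
    [[0,0,0],[0,0,0],1]
  ]
}}

```text
time: 27.08
tool_pos: [0.5708, -0.084, 0.0036]
tool_rot: [-2.337, 2.099, -0.0]
wrist_force: [0.0, -0.3, -1.0]
width: 0.0382
grasp_force: 61.3
```

Call:
{"fn": "play_rows", "kwargs": {
  "motion": [
    [[0,0,1],[0,0,0],1],
    [[0,0,1],[0,0,0],1],
    [[0,0,0],[0,0,0],1]
  ]
}}

```text
time: 27.45
tool_pos: [0.571, -0.084, 0.0023]
tool_rot: [-2.337, 2.099, -0.001]
wrist_force: [-2.6, 0.6, 5.0]
width: 0.038
grasp_force: 64.3
```

Call:
{"fn": "play_rows", "kwargs": {
  "motion": [
    [[0,0,1],[0,0,0],1],
    [[0,0,1],[0,0,0],1],
    [[0,0,0],[0,0,0],1]
  ]
}}

```text
time: 27.82
tool_pos: [0.5711, -0.0841, 0.0021]
tool_rot: [-2.338, 2.098, -0.002]
wrist_force: [-6.4, 2.8, 17.4]
width: 0.0382
grasp_force: 70.7
```

```bash
python3 - <<'E'
from h import *
p,y,o=pose(); print(p,o['wrist_force'],o['moment'])
d=shot('side'); im=d['color']; 
cv2.imwrite('pics/p4.png',cv2.resize(im[160:215,245:295],None,fx=10,fy=10,interpolation=cv2.INTER_CUBIC)[:,:,::-1])
E
```

```text
[571.05784211 -84.06808749  40.62124829] [-6.38240272  2.77792865 17.42149167] [ 1.02817922  2.7725068  -0.04013812]
```

View pics/p4.png

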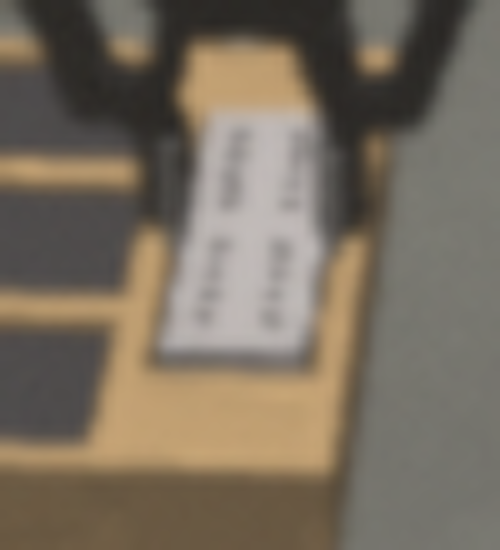

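The cover (210-310, 110-355) appears seated in the well mouth, and the fingertips are on the rim. I'll release, then press with closed fingers.

Call:
{"fn": "play_rows", "kwargs": {
  "motion": [
    [[0,0,-2],[0,0,0],1],
    [[0,0,0],[0,0,0],0],
    [[0,0,0],[0,0,0],-0.2],
    [[0,0,0],[0,0,0],-0.2],
    [[0,0,-20],[0,0,0],-0.2],
    [[0,0,-15],[0,0,0],1],
    [[0,0,0],[0,0,0],1],
    [[0,0,0],[0,0,0],1]
  ]
}}

```text
time: 28.88
tool_pos: [0.5704, -0.0839, 0.036]
tool_rot: [2.337, -2.099, -0.001]
wrist_force: [-0.5, 0.1, -0.0]
width: 0.0004
grasp_force: 0.0
```

```bash
python3 - <<'E'
from h import *
p,y,o=pose(); print(p,o['width'])
c=shot('top'); im=c['color']; hsv=cv2.cvtColor(im,cv2.COLOR_RGB2HSV); H,S,V=[hsv[:,:,i].astype(int) for i in range(3)]
d=shot('side'); im=d['color']; hsv=cv2.cvtColor(im,cv2.COLOR_RGB2HSV)
m=(hsv[:,:,1]<40)&(hsv[:,:,2]>140)
W=lambda x,y,z:(569.2+x*.9945-y*.1045,-82.8+x*.1045+y*.9945,z)
u=tuple(float(t) for t in proj(d,W(0,40,48))); print(u,quad(d,m,u,.047,3))
E
```

```text
[570.37008935 -83.89489475  74.49463978] 0.00041015323662223007
(269.2, 189.2) [569.1 -73.3 126.7  40.8 -84.1]
```

```bash
python3 - <<'E'
from h import *
d=shot('side'); im=d['color']
W=lambda x,y,z:(569.2+x*.9945-y*.1045,-82.8+x*.1045+y*.9945,z)
# bay darks near rim vs expectation, in side view
g=im.max(2)
for k,b in enumerate((72,0,-72)):
    ctr=W(65,b,40); u=tuple(float(t) for t in proj(d,ctr)); q=quad(d,g<95,u,.038); print(b,np.round(ctr,1),q)
hsv=cv2.cvtColor(im,cv2.COLOR_RGB2HSV)
# rim near corner rows: brightness profile along the well axis
for yy in range(60,112,2):
    u=proj(d,W(0,yy,42)); print(yy,u,im[int(round(u[1])),int(round(u[0]))],end=' | ')
E
```

```text
72 [626.3  -4.4  40. ] [629.   -5.1  55.3  48.4   6.6]
0 [633.8 -76.   40. ] [636.7 -77.   54.9  47.8   8.9]
-72 [ 641.4 -147.6   40. ] [ 644.3 -149.    54.5   41.     8.8]
60 [268.5 195. ] [176 171 169] | 62 [268.4 195.4] [176 171 169] | 64 [268.3 195.8] [142 132 122] | 66 [268.3 196.3] [142 132 122] | 68 [268.2 196.7] [162 138 107] | 70 [268.1 197.1] [162 138 107] | 72 [268.  197.5] [185 154 112] | 74 [268.  197.9] [185 154 112] | 76 [267.9 198.3] [185 154 112] | 78 [267.8 198.8] [190 157 113] | 80 [267.7 199.2] [190 157 113] | 82 [267.6 199.6] [189 156 112] | 84 [267.6 200. ] [189 156 112] | 86 [267.5 200.5] [189 156 112] | 88 [267.4 200.9] [191 158 113] | 90 [267.3 201.3] [191 158 113] | 92 [267.2 201.8] [193 159 115] | 94 [267.2 202.2] [193 159 115] | 96 [267.1 202.6] [192 159 113] | 98 [267.  203.1] [192 159 113] | 100 [266.9 203.5] [195 162 116] | 102 [266.8 203.9] [195 162 116] | 104 [266.8 204.4] [195 162 116] | 106 [266.7 204.8] [195 161 115] | 108 [266.6 205.2] [195 161 115] | 110 [266.5 205.7] [176 147 107] |
```

Call:
{"fn": "play_rows", "kwargs": {
  "motion": [
    [[1,0.5,12],[0,0,0],1],
    [[0,0,10],[0,0,0],1],
    [[0,0,4],[0,0,0],1],
    [[0,0,0],[0,0,0],1]
  ]
}}

```text
time: 29.52
tool_pos: [0.5701, -0.0851, 0.01]
tool_rot: [2.337, -2.099, -0.001]
wrist_force: [-0.3, 0.8, -0.4]
width: -0.0002
grasp_force: 0.0
```

Call:
{"fn": "play_rows", "kwargs": {
  "motion": [
    [[0,0,1],[0,0,0],1],
    [[0,0,1],[0,0,0],1],
    [[0,0,1],[0,0,0],1],
    [[0,0,0],[0,0,0],1]
  ]
}}

```text
time: 30.02
tool_pos: [0.5707, -0.085, 0.008]
tool_rot: [-2.337, 2.099, -0.001]
wrist_force: [-0.3, 1.1, 2.5]
width: -0.0003
grasp_force: 1.3
```

Call:
{"fn": "play_rows", "kwargs": {
  "motion": [
    [[0,0,1],[0,0,0],1],
    [[0,0,1],[0,0,0],1],
    [[0,0,1],[0,0,0],1],
    [[0,0,0],[0,0,0],1]
  ]
}}

```text
time: 30.52
tool_pos: [0.5706, -0.085, 0.0045]
tool_rot: [-2.337, 2.099, -0.0]
wrist_force: [-0.8, 0.3, 2.5]
width: 0.0001
grasp_force: 1.3
```

Call:
{"fn": "play_rows", "kwargs": {
  "motion": [
    [[0,0,1],[0,0,0],1],
    [[0,0,1],[0,0,0],1],
    [[0,0,1],[0,0,0],1],
    [[0,0,0],[0,0,0],1]
  ]
}}

```text
time: 31.02
tool_pos: [0.5708, -0.0851, 0.0033]
tool_rot: [-2.338, 2.098, -0.002]
wrist_force: [-5.3, 2.3, 13.1]
width: 0.0003
grasp_force: 6.9
```

Call:
{"fn": "play_rows", "kwargs": {
  "motion": [
    [[0,0,1],[0,0,0],1],
    [[0,0,0.5],[0,0,0],1],
    [[0,0,0],[0,0,0],1]
  ]
}}

```text
time: 31.4
tool_pos: [0.5708, -0.0851, 0.0032]
tool_rot: [-2.338, 2.097, -0.003]
wrist_force: [-7.5, 5.0, 22.5]
width: 0.0001
grasp_force: 11.3
```

The cover stopped flush at 42 mm. I'll lift and go for the tiles.

Call:
{"fn": "play_rows", "kwargs": {
  "motion": [
    [[0,0,-15],[0,0,0],1],
    [[0,0,-30],[0,0,0],0],
    [[0,0,-25],[0,0,0],-0.6],
    [[0,0,0],[0,0,0],-0.7]
  ]
}}

```text
time: 31.9
tool_pos: [0.5718, -0.0851, 0.072]
tool_rot: [-2.335, 2.097, -0.004]
wrist_force: [-0.2, 0.1, -1.1]
width: 0.0545
grasp_force: 0.0
```

```bash
cat > t.py <<'E'
from h import *
def tiles():
    c=shot('top'); hsv=cv2.cvtColor(c['color'],cv2.COLOR_RGB2HSV); H,S,V=[hsv[:,:,i].astype(int) for i in range(3)]
    lo=(S<60)&(V>150); r={}
    for n,m,s in(('marble',lo,(233,236)),('white',lo,(340,237)),('terra',((H<12)|(H>170))&(S>110),(280,234))):
        try: r[n]=quad(c,m,s,.01)
        except Exception as e: r[n]=None
    return r
E
python3 - <<'E'
from t import *
p,y,o=pose(); r=tiles(); print(r); w=r['white']; plan((w[0],w[1],105,y,1)); print(y)
d=shot('side'); im=d['color'];hsv=cv2.cvtColor(im,cv2.COLOR_RGB2HSV)
m=(hsv[:,:,1]<40)&(hsv[:,:,2]>140)
W=lambda x,y,z:(569.2+x*.9945-y*.1045,-82.8+x*.1045+y*.9945,z)
u=tuple(float(t) for t in proj(d,W(0,40,42))); print('cover',quad(d,m,u,.042,3))
for n in r: print(n, quad(d,m if n!='terra' else ((hsv[:,:,0]<12)&(hsv[:,:,1]>110)),tuple(float(t) for t in proj(d,(r[n][0],r[n][1],10))),.01))
E
```

```text
{'marble': array([532.5,  95.9, 536.8, 199. ,   6.9]), 'white': array([ 427.4, -141.6,   56.4,   55.3,  -17.5]), 'terra': None}
now [570.7 -85.  108.9] -173.9 w 61.6
leg [[41.0, 148.5, 3.9, -0.0]]
-173.85580231420215
cover [569.7 -78.  122.   40.3 -84.1]
marble [437.8 132.1  58.5  57.1 -77. ]
white [ 428.8 -138.2   60.1   57.9   72.9]Traceback (most recent call last):
  File "<stdin>", line 7, in <module>
TypeError: 'NoneType' object is not subscriptable
```

Call:
{"fn": "play_rows", "kwargs": {
  "motion": [
    [[6,25,0],[0,0,0],-0.7],
    [[11,40,0],[0,0,0],-0.7],
    [[12,42,0],[0,0,0],-0.7],
    [[12,41.5,0],[0,0,7.6],-0.7],
    [[0,0,15],[0,0,8],-0.7],
    [[0,0,20],[0,0,8],-0.7],
    [[0,0,20],[0,0,0],-0.7],
    [[0,0,0],[0,0,0],-0.7]
  ]
}}

```text
time: 33.0
tool_pos: [0.4249, -0.1416, 0.0131]
tool_rot: [1.856, -2.53, -0.005]
wrist_force: [0.2, 0.9, 0.4]
width: 0.0729
grasp_force: 0.0
```

```bash
python3 - <<'E'
from h import *
plan((427.5,-141.4,0,162.5,1))
E
```

```text
now [ 424.9 -141.6   51.6] 162.5 w 72.9
leg [[-1.0, -2.4, 51.6, 0.0]]
```

Call:
{"fn": "play_rows", "kwargs": {
  "motion": [
    [[-1,-2,15],[0,0,0],-0.7],
    [[0,0,20],[0,0,0],-0.7],
    [[0,0,11],[0,0,0],-0.7],
    [[0,0,5],[0,0,0],-0.7],
    [[0,0,0],[0,0,0],0],
    [[0,0,0],[0,0,0],1],
    [[0,0,0],[0,0,0],1],
    [[0,0,0],[0,0,0],1]
  ]
}}

```text
time: 34.0
tool_pos: [0.4297, -0.1415, -0.035]
tool_rot: [-1.859, 2.532, -0.001]
wrist_force: [-2.5, 0.5, 5.9]
width: 0.0525
grasp_force: 62.1
```

Call:
{"fn": "play_rows", "kwargs": {
  "motion": [
    [[0,0,-10],[0,0,0],1],
    [[0,0,-25],[0,0,0],1],
    [[0,0,-40],[0,0,0],1],
    [[0,0,-30],[0,0,0],1],
    [[0,0,0],[0,0,0],1]
  ]
}}

```text
time: 34.62
tool_pos: [0.4316, -0.1415, 0.0721]
tool_rot: [-1.856, 2.528, -0.007]
wrist_force: [0.9, 0.1, -1.0]
width: 0.0528
grasp_force: 63.0
```

```bash
python3 - <<'E'
from h import *
p,y,o=pose(); print(y); plan((641.4,-147.6,105,y,1))
E
```

```text
162.56301013343892
now [ 431.6 -141.5  110.6] 162.6 w 52.8
leg [[-57.1, -201.9, 5.6, -0.0]]
```

Call:
{"fn": "play_rows", "kwargs": {
  "motion": [
    [[-8,-28,0],[0,0,0],1],
    [[-12,-42,0],[0,0,0],1],
    [[-14,-50,0],[0,0,0],1],
    [[-13,-47,0],[0,0,0],1],
    [[-10,-35,0],[0,0,-7.5],1],
    [[0,0,10],[0,0,-8],1],
    [[0,0,15],[0,0,-8],1],
    [[0,0,15],[0,0,0],1]
  ]
}}

```text
time: 35.62
tool_pos: [0.6386, -0.1474, 0.0276]
tool_rot: [2.333, -2.102, -0.002]
wrist_force: [0.3, -0.2, -1.0]
width: 0.0526
grasp_force: 63.1
```

Call:
{"fn": "play_rows", "kwargs": {
  "motion": [
    [[0,0,0],[0,0,0],1],
    [[0,0,0],[0,0,0],1]
  ]
}}

```text
time: 35.88
tool_pos: [0.6394, -0.1477, 0.0296]
tool_rot: [-2.334, 2.103, -0.001]
wrist_force: [-0.2, -0.2, -0.2]
width: 0.0525
grasp_force: 63.1
```

```bash
python3 - <<'E'
from h import *
p,y,o=pose(); print(y); plan((642,-147.7,50,186,1))
d=shot('side');im=d['color'];hsv=cv2.cvtColor(im,cv2.COLOR_RGB2HSV)
m=(hsv[:,:,1]<40)&(hsv[:,:,2]>140)
z=(p[2]+6.5)/1000
try: print(quad(d,m,tuple(float(t) for t in proj(d,(642,-135,z*1000))),z))
except Exception as e: print(e)
E
```

```text
-174.03250031538215
now [ 639.4 -147.7   68.1] -174.0 w 52.5
leg [[0.3, -2.6, 18.1, -0.0]]
[ 650.8 -185.7  150.1   51.   -75. ]
```

Call:
{"fn": "play_rows", "kwargs": {
  "motion": [
    [[0,-2.5,10],[0,0,0],1],
    [[0,0,10],[0,0,0],1],
    [[0,0,0],[0,0,0],1]
  ]
}}

```text
time: 36.3
tool_pos: [0.6409, -0.1472, 0.0077]
tool_rot: [2.334, -2.101, -0.003]
wrist_force: [0.2, -0.3, 0.1]
width: 0.0529
grasp_force: 63.1
```

Call:
{"fn": "play_rows", "kwargs": {
  "motion": [
    [[0,0,1.5],[0,0,0],1],
    [[0,0,1.5],[0,0,0],1],
    [[0,0,0],[0,0,0],1]
  ]
}}

```text
time: 36.67
tool_pos: [0.6416, -0.1473, 0.0061]
tool_rot: [-2.335, 2.101, 0.0]
wrist_force: [0.0, 0.6, -0.1]
width: 0.0526
grasp_force: 63.1
```

Call:
{"fn": "play_rows", "kwargs": {
  "motion": [
    [[0,0,1],[0,0,0],1],
    [[0,0,1],[0,0,0],1],
    [[0,0,0],[0,0,0],1]
  ]
}}

```text
time: 37.05
tool_pos: [0.6416, -0.1473, 0.004]
tool_rot: [2.335, -2.101, -0.0]
wrist_force: [-0.7, 0.3, -1.6]
width: 0.0529
grasp_force: 63.1
```

Call:
{"fn": "play_rows", "kwargs": {
  "motion": [
    [[0,0,1],[0,0,0],1],
    [[0,0,0.5],[0,0,0],1],
    [[0,0,0],[0,0,0],1]
  ]
}}

```text
time: 37.42
tool_pos: [0.6418, -0.1474, 0.0032]
tool_rot: [-2.335, 2.101, -0.001]
wrist_force: [-1.9, 0.5, 3.8]
width: 0.0529
grasp_force: 64.0
```

```bash
python3 - <<'E'
from h import *
d=shot('side'); im=d['color']; p,y,o=pose(); print(p,o['wrist_force'])
cv2.imwrite('pics/p5.png',cv2.resize(im[150:210,225:290],None,fx=9,fy=9,interpolation=cv2.INTER_CUBIC)[:,:,::-1])
E
```

```text
[ 641.81178271 -147.37333612   41.60264495] [-1.47024565  0.26198619  2.78133704]
```

View pics/p5.png

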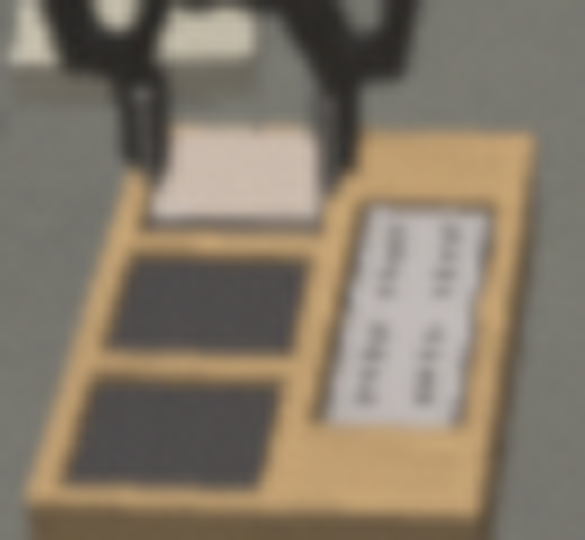

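The tile sits in the far bay at (240,175) and the cover is seated flush at (405,315). Release and press.

Call:
{"fn": "play_rows", "kwargs": {
  "motion": [
    [[0,0,-0.5],[0,0,0],0],
    [[0,0,0],[0,0,0],-0.4],
    [[0,0,0],[0,0,0],-0.5],
    [[0,0,-20],[0,0,0],-0.5],
    [[0,0,-20],[0,0,0],1],
    [[0,0,0],[0,0,0],1],
    [[0,0,0],[0,0,0],1],
    [[0,0,0],[0,0,0],1]
  ]
}}

```text
time: 38.48
tool_pos: [0.641, -0.1472, 0.0419]
tool_rot: [2.335, -2.101, -0.003]
wrist_force: [0.5, -0.1, 0.2]
width: 0.0003
grasp_force: 0.0
```

Call:
{"fn": "play_rows", "kwargs": {
  "motion": [
    [[0,0,20],[0,0,0],1],
    [[0,0,8],[0,0,0],1],
    [[0,0,2],[0,0,0],1],
    [[0,0,2],[0,0,0],1],
    [[0,0,2],[0,0,0],1],
    [[0,0,2],[0,0,0],1],
    [[0,0,1],[0,0,0],1],
    [[0,0,0],[0,0,0],1]
  ]
}}

```text
time: 39.48
tool_pos: [0.642, -0.1474, 0.0066]
tool_rot: [-2.335, 2.101, -0.001]
wrist_force: [-1.5, 0.5, 3.1]
width: 0.0003
grasp_force: 1.9
```

Pressing is under way at tip 45. Continuing.

Call:
{"fn": "play_rows", "kwargs": {
  "motion": [
    [[0,0,1],[0,0,0],1],
    [[0,0,1],[0,0,0],1],
    [[0,0,1],[0,0,0],1],
    [[0,0,1],[0,0,0],1],
    [[0,0,0],[0,0,0],1]
  ]
}}

```text
time: 40.1
tool_pos: [0.6421, -0.1474, 0.0034]
tool_rot: [-2.336, 2.1, -0.002]
wrist_force: [-1.9, 1.8, 10.0]
width: -0.0002
grasp_force: 4.9
```

Call:
{"fn": "play_rows", "kwargs": {
  "motion": [
    [[0,0,1],[0,0,0],1],
    [[0,0,1],[0,0,0],1],
    [[0,0,0],[0,0,0],1]
  ]
}}

```text
time: 40.48
tool_pos: [0.6422, -0.1474, 0.0032]
tool_rot: [-2.336, 2.1, -0.004]
wrist_force: [-6.7, 2.7, 19.7]
width: -0.0001
grasp_force: 9.5
```

Call:
{"fn": "play_rows", "kwargs": {
  "motion": [
    [[0,0,-15],[0,0,0],1],
    [[0,0,-30],[0,0,0],0],
    [[0,0,-25],[0,0,0],-0.6],
    [[0,0,0],[0,0,0],-0.7]
  ]
}}

```text
time: 40.98
tool_pos: [0.6429, -0.1475, 0.0721]
tool_rot: [-2.334, 2.1, -0.005]
wrist_force: [-0.6, 0.3, 0.1]
width: 0.0541
grasp_force: 0.0
```

```bash
cat >> t.py <<'E'
def side(n,x,y):
    d=shot('side'); hsv=cv2.cvtColor(d['color'],cv2.COLOR_RGB2HSV).astype(int)
    m=(hsv[:,:,1]<40)&(hsv[:,:,2]>140) if n!='terra' else (hsv[:,:,0]<12)&(hsv[:,:,1]>110)
    return quad(d,m,tuple(float(t) for t in proj(d,(x,y,10))),.01)
E
python3 - <<'E'
from t import *
p,y,o=pose(); print(tiles(),side('terra',440,9),side('marble',437,130)); plan((440,9.1,105,y,1)); print(y)
E
```

```text
{'marble': array([436.7, 129.8,  56.2,  54.5,  14.1]), 'white': array([6.822e+02, 1.400e+01, 5.349e+02, 1.986e+02, 4.000e-01]), 'terra': None} [412.3  15.5  58.2  54.4 -74.1] [437.8 132.   58.4  57.1 -77. ]
now [ 640.8 -147.1  107.2] -174.0 w 72.4
leg [[-176.4, 183.3, 2.2, -0.0]]
-173.95568367967473
```

The terracotta tile was knocked to about (411,13). I'll take the marble tile first, then re-measure terracotta once the top view is clear.

Call:
{"fn": "play_rows", "kwargs": {
  "motion": [
    [[-30,18,0],[0,0,0],-0.7],
    [[-46,27,0],[0,0,0],-0.7],
    [[-48,28,0],[0,0,0],-0.7],
    [[-48,28,0],[0,0,0],-0.7],
    [[-48,28,0],[0,0,0],-0.7],
    [[-46,27,0],[0,0,0],-0.7],
    [[-31,18,15],[0,0,-8.1],-0.7],
    [[0,0,20],[0,0,0],-0.7]
  ]
}}

```text
time: 42.12
tool_pos: [0.4358, 0.1312, 0.0344]
tool_rot: [2.483, -1.925, -0.001]
wrist_force: [0.3, 0.9, 0.1]
width: 0.0725
grasp_force: 0.0
```

Call:
{"fn": "play_rows", "kwargs": {
  "motion": [
    [[0,0,20],[0,0,0],-0.7],
    [[0,0,0],[0,0,0],-0.7],
    [[0,0,0],[0,0,0],-0.7]
  ]
}}

```text
time: 42.5
tool_pos: [0.4375, 0.1296, 0.0153]
tool_rot: [2.478, -1.931, 0.0]
wrist_force: [-1.2, 0.4, 0.9]
width: 0.0723
grasp_force: 0.0
```

```bash
python3 - <<'E'
from t import *
print(tiles()['terra']); plan((436.9,130.2,1,194.1,1))
E
```

```text
[410.4   8.5  54.4  53.9 -75.5]
now [437.8 129.8  54.1] -165.9 w 72.8
leg [[-0.6, 0.8, 53.1, 0.0]]
```

Call:
{"fn": "play_rows", "kwargs": {
  "motion": [
    [[-0.5,1,15],[0,0,0],-0.7],
    [[0,0,20],[0,0,0],-0.7],
    [[0,0,11],[0,0,0],-0.7],
    [[0,0,6],[0,0,0],-0.7],
    [[0,0,0],[0,0,0],0],
    [[0,0,0],[0,0,0],1],
    [[0,0,0],[0,0,0],1],
    [[0,0,0],[0,0,0],1]
  ]
}}

```text
time: 43.55
tool_pos: [0.4369, 0.1302, -0.036]
tool_rot: [-2.477, 1.93, -0.001]
wrist_force: [-1.4, -0.5, 5.6]
width: 0.0539
grasp_force: 63.0
```

Call:
{"fn": "play_rows", "kwargs": {
  "motion": [
    [[0,0,-10],[0,0,0],1],
    [[0,0,-25],[0,0,0],1],
    [[0,0,-40],[0,0,0],1],
    [[0,0,-30],[0,0,0],1],
    [[0,0,0],[0,0,0],1]
  ]
}}

```text
time: 44.18
tool_pos: [0.438, 0.131, 0.0709]
tool_rot: [-2.474, 1.927, -0.003]
wrist_force: [-0.1, 0.3, -1.6]
width: 0.0533
grasp_force: 63.1
```

```bash
python3 - <<'E'
from h import *
p,y,o=pose(); print(y); plan((626.8,-4.4,105,y,1))
E
```

```text
-165.83737361943207
now [438.  131.  109.4] -165.8 w 53.3
leg [[177.5, -149.9, 4.4, -0.0]]
```

Call:
{"fn": "play_rows", "kwargs": {
  "motion": [
    [[20,-17,0],[0,0,0],1],
    [[33,-28,0],[0,0,0],1],
    [[36,-30,0],[0,0,0],1],
    [[36,-30,0],[0,0,0],1],
    [[32,-27,0],[0,0,0],1],
    [[20.5,-18,10],[0,0,8.1],1],
    [[0,0,15],[0,0,0],1],
    [[0,0,15],[0,0,0],1]
  ]
}}

```text
time: 45.18
tool_pos: [0.6239, -0.0053, 0.0263]
tool_rot: [2.336, -2.099, -0.003]
wrist_force: [0.6, 0.5, -1.7]
width: 0.0526
grasp_force: 63.1
```

Call:
{"fn": "play_rows", "kwargs": {
  "motion": [
    [[0,0,10],[0,0,0],1],
    [[0,0,0],[0,0,0],1],
    [[0,0,0],[0,0,0],1]
  ]
}}

```text
time: 45.55
tool_pos: [0.6254, -0.0052, 0.0188]
tool_rot: [-2.336, 2.1, -0.001]
wrist_force: [-0.0, 0.9, 0.0]
width: 0.0532
grasp_force: 63.1
```

```bash
python3 - <<'E'
from h import *
plan((627,-4.8,46.5,186,1))
E
```

```text
now [625.4  -5.2  57.3] -173.9 w 53.2
leg [[-0.2, -1.6, 10.8, 0.1]]
```

Call:
{"fn": "play_rows", "kwargs": {
  "motion": [
    [[0,-1.5,6],[0,0,0],1],
    [[0,0,6],[0,0,0],1],
    [[0,0,1],[0,0,0],1],
    [[0,0,1],[0,0,0],1],
    [[0,0,0],[0,0,0],1]
  ]
}}

```text
time: 46.18
tool_pos: [0.6266, -0.0054, 0.0041]
tool_rot: [2.335, -2.101, 0.0]
wrist_force: [0.4, -0.4, -0.8]
width: 0.0531
grasp_force: 63.1
```

Call:
{"fn": "play_rows", "kwargs": {
  "motion": [
    [[0,0,1],[0,0,0],1],
    [[0,0,1],[0,0,0],1],
    [[0,0,0],[0,0,0],1]
  ]
}}

```text
time: 46.55
tool_pos: [0.6267, -0.0054, 0.0025]
tool_rot: [-2.335, 2.101, -0.001]
wrist_force: [-1.7, 1.5, 2.4]
width: 0.0533
grasp_force: 63.5
```

Call:
{"fn": "play_rows", "kwargs": {
  "motion": [
    [[0,0,-0.5],[0,0,0],0],
    [[0,0,0],[0,0,0],-0.4],
    [[0,0,0],[0,0,0],-0.5],
    [[0,0,-20],[0,0,0],-0.5],
    [[0,0,-20],[0,0,0],1],
    [[0,0,0],[0,0,0],1],
    [[0,0,0],[0,0,0],1],
    [[0,0,0],[0,0,0],1]
  ]
}}

```text
time: 47.55
tool_pos: [0.6259, -0.0054, 0.0415]
tool_rot: [2.334, -2.1, -0.002]
wrist_force: [0.4, -0.6, -0.2]
width: -0.0001
grasp_force: 0.0
```

Call:
{"fn": "play_rows", "kwargs": {
  "motion": [
    [[0,0,20],[0,0,0],1],
    [[0,0,8],[0,0,0],1],
    [[0,0,2],[0,0,0],1],
    [[0,0,2],[0,0,0],1],
    [[0,0,2],[0,0,0],1],
    [[0,0,2],[0,0,0],1],
    [[0,0,1],[0,0,0],1],
    [[0,0,0],[0,0,0],1]
  ]
}}

```text
time: 48.55
tool_pos: [0.627, -0.0053, 0.006]
tool_rot: [-2.335, 2.101, -0.001]
wrist_force: [-0.3, -0.0, 4.3]
width: 0.0
grasp_force: 2.0
```

Call:
{"fn": "play_rows", "kwargs": {
  "motion": [
    [[0,0,1],[0,0,0],1],
    [[0,0,1],[0,0,0],1],
    [[0,0,1],[0,0,0],1],
    [[0,0,1],[0,0,0],1],
    [[0,0,0],[0,0,0],1]
  ]
}}

```text
time: 49.18
tool_pos: [0.6271, -0.0053, 0.0033]
tool_rot: [-2.335, 2.1, -0.002]
wrist_force: [-3.3, -0.2, 13.6]
width: 0.0001
grasp_force: 6.4
```

Home at 41.8. One more nudge, then lift away (toward +y, clear of the terracotta tile) and measure it.

Call:
{"fn": "play_rows", "kwargs": {
  "motion": [
    [[0,0,1],[0,0,0],1],
    [[0,0,0],[0,0,0],1],
    [[0,0,-15],[0,0,0],1],
    [[0,0,-30],[0,0,0],0],
    [[-30,0,-25],[0,0,0],-0.6],
    [[-50,0,0],[0,0,0],-0.7],
    [[-40,0,0],[0,0,0],-0.7],
    [[0,0,0],[0,0,0],-0.7]
  ]
}}

```text
time: 50.18
tool_pos: [0.6131, 0.1164, 0.0699]
tool_rot: [2.338, -2.097, -0.002]
wrist_force: [-0.2, -0.5, -0.4]
width: 0.0728
grasp_force: 0.0
```

```bash
python3 - <<'E'
from t import *
c=shot('top'); hsv=cv2.cvtColor(c['color'],cv2.COLOR_RGB2HSV).astype(int)
m=((hsv[:,:,0]<12)|(hsv[:,:,0]>170))&(hsv[:,:,1]>110)
n,l,s,ct=cv2.connectedComponentsWithStats(m.astype(np.uint8)); print([(s[i],ct[i].round()) for i in range(1,n) if s[i,4]>150])
t=quad(c,m,tuple(float(v) for v in proj(c,(411,10,10))),.01); print('top',t,'side',side('terra',412,12))
p,y,o=pose(); print(y%360); plan((t[0],t[1],105,y,1))
E
```

```text
[(array([268, 233,  26,  26, 455], dtype=int32), array([280., 245.]))]
top [410.4   8.5  54.4  53.9 -75.5] side [412.3  15.4  57.9  54.4 -74.1]
186.08273144622086
now [613.5 114.  108.6] -173.9 w 72.5
leg [[83.4, 213.1, 3.6, -0.0]]
```

Call:
{"fn": "play_rows", "kwargs": {
  "motion": [
    [[9,23,0],[0,0,0],-0.7],
    [[15,39,0],[0,0,0],-0.7],
    [[17,44,0],[0,0,0],-0.7],
    [[17,43,0],[0,0,0],-0.7],
    [[15,38,0],[0,0,0],-0.7],
    [[10,26,15],[0,0,-8.4],-0.7],
    [[0,0,20],[0,0,0],-0.7],
    [[0,0,15],[0,0,0],-0.7]
  ]
}}

```text
time: 51.28
tool_pos: [0.4103, 0.0078, 0.0201]
tool_rot: [2.481, -1.927, -0.0]
wrist_force: [-0.7, -0.9, -0.4]
width: 0.0726
grasp_force: 0.0
```

Call:
{"fn": "play_rows", "kwargs": {
  "motion": [
    [[0,0,0],[0,0,0],-0.7],
    [[0,0,0],[0,0,0],-0.7]
  ]
}}

```text
time: 51.52
tool_pos: [0.4113, 0.0086, 0.0211]
tool_rot: [-2.482, 1.925, -0.001]
wrist_force: [0.1, -0.7, 0.0]
width: 0.0726
grasp_force: 0.0
```

```bash
python3 - <<'E'
from t import *
plan((410.6,9,1,194.5,1)); print(side('terra',412,12))
E
```

```text
now [411.3   8.6  59.6] -165.6 w 72.6
leg [[-0.5, 0.6, 58.6, -0.1]]
[412.3  15.5  58.2  54.4 -74.1]
```

Call:
{"fn": "play_rows", "kwargs": {
  "motion": [
    [[-0.5,0.5,20],[0,0,0],-0.7],
    [[0,0,20],[0,0,0],-0.7],
    [[0,0,12],[0,0,0],-0.7],
    [[0,0,6],[0,0,0],-0.7],
    [[0,0,0],[0,0,0],0],
    [[0,0,0],[0,0,0],1],
    [[0,0,0],[0,0,0],1],
    [[0,0,0],[0,0,0],1]
  ]
}}

```text
time: 52.58
tool_pos: [0.4109, 0.0095, -0.0366]
tool_rot: [-2.483, 1.923, -0.002]
wrist_force: [-1.2, -0.8, 6.5]
width: 0.0534
grasp_force: 63.1
```

Call:
{"fn": "play_rows", "kwargs": {
  "motion": [
    [[0,0,-10],[0,0,0],1],
    [[0,0,-25],[0,0,0],1],
    [[0,0,-40],[0,0,0],1],
    [[0,0,-30],[0,0,0],1],
    [[0,0,0],[0,0,0],1]
  ]
}}

```text
time: 53.2
tool_pos: [0.4123, 0.01, 0.0704]
tool_rot: [-2.479, 1.921, -0.005]
wrist_force: [0.5, 0.1, -0.7]
width: 0.0535
grasp_force: 63.1
```

```bash
python3 - <<'E'
from h import *
p,y,o=pose(); print(y); plan((634.3,-76.3,105,y,1))
E
```

```text
-165.5378806870424
now [412.3  10.  108.9] -165.5 w 53.5
leg [[139.1, -193.4, 3.9, -0.0]]
```

Call:
{"fn": "play_rows", "kwargs": {
  "motion": [
    [[15,-21,0],[0,0,0],1],
    [[26,-36,0],[0,0,0],1],
    [[29,-40,0],[0,0,0],1],
    [[29,-40,0],[0,0,0],1],
    [[25,-35,0],[0,0,0],1],
    [[15,-21.5,10],[0,0,8.4],1],
    [[0,0,15],[0,0,0],1],
    [[0,0,15],[0,0,0],1]
  ]
}}

```text
time: 54.2
tool_pos: [0.6311, -0.0768, 0.0259]
tool_rot: [2.336, -2.099, -0.003]
wrist_force: [-0.0, 0.1, -0.7]
width: 0.0531
grasp_force: 63.1
```

Call:
{"fn": "play_rows", "kwargs": {
  "motion": [
    [[0,0,10],[0,0,0],1],
    [[0,0,0],[0,0,0],1],
    [[0,0,0],[0,0,0],1]
  ]
}}

```text
time: 54.58
tool_pos: [0.6326, -0.0768, 0.0184]
tool_rot: [-2.336, 2.1, -0.002]
wrist_force: [0.4, -0.0, 0.1]
width: 0.0536
grasp_force: 63.1
```

```bash
python3 - <<'E'
from t import *
p,y,o=pose(); plan((634.3,-76.3,46.5,186,1))
d=shot('side'); hsv=cv2.cvtColor(d['color'],cv2.COLOR_RGB2HSV).astype(int)
m=(hsv[:,:,0]<12)&(hsv[:,:,1]>110); z=p[2]+8
print(z,quad(d,m,tuple(float(t) for t in proj(d,(634,-76,z))),z/1000))
E
```

```text
now [632.6 -76.8  56.9] -173.9 w 53.6
leg [[-0.3, -1.7, 10.4, 0.1]]
64.94029110550883 [631.  -68.2  58.6  53.3 -81. ]
```

Call:
{"fn": "play_rows", "kwargs": {
  "motion": [
    [[0.5,-1.5,6],[0,0,0],1],
    [[0,0,6],[0,0,0],1],
    [[0,0,1],[0,0,0],1],
    [[0,0,1],[0,0,0],1],
    [[0,0,0],[0,0,0],1]
  ]
}}

```text
time: 55.25
tool_pos: [0.6338, -0.0773, 0.0035]
tool_rot: [2.335, -2.101, -0.0]
wrist_force: [0.2, -0.7, -0.7]
width: 0.0537
grasp_force: 63.1
```

Call:
{"fn": "play_rows", "kwargs": {
  "motion": [
    [[0,0,1],[0,0,0],1],
    [[0,0,0.5],[0,0,0],1],
    [[0,0,0],[0,0,0],1]
  ]
}}

```text
time: 55.62
tool_pos: [0.6339, -0.0773, 0.0025]
tool_rot: [-2.335, 2.101, -0.0]
wrist_force: [-1.0, 0.3, 0.8]
width: 0.0535
grasp_force: 63.5
```

Call:
{"fn": "play_rows", "kwargs": {
  "motion": [
    [[0,0,0],[0,0,0],0],
    [[0,0,0],[0,0,0],-0.4],
    [[0,0,0],[0,0,0],-0.5],
    [[0,0,-20],[0,0,0],-0.5],
    [[0,0,-20],[0,0,0],1],
    [[0,0,0],[0,0,0],1],
    [[0,0,0],[0,0,0],1],
    [[0,0,0],[0,0,0],1]
  ]
}}

```text
time: 56.62
tool_pos: [0.6331, -0.0773, 0.0409]
tool_rot: [2.334, -2.101, -0.002]
wrist_force: [0.2, 0.2, 0.3]
width: -0.0
grasp_force: 0.0
```

Call:
{"fn": "play_rows", "kwargs": {
  "motion": [
    [[0,0,20],[0,0,0],1],
    [[0,0,8],[0,0,0],1],
    [[0,0,2],[0,0,0],1],
    [[0,0,2],[0,0,0],1],
    [[0,0,2],[0,0,0],1],
    [[0,0,2],[0,0,0],1],
    [[0,0,1],[0,0,0],1],
    [[0,0,0],[0,0,0],1]
  ]
}}

```text
time: 57.62
tool_pos: [0.6343, -0.0774, 0.0054]
tool_rot: [-2.335, 2.101, -0.001]
wrist_force: [-0.7, -0.2, 4.2]
width: -0.0
grasp_force: 2.0
```

Call:
{"fn": "play_rows", "kwargs": {
  "motion": [
    [[0,0,1],[0,0,0],1],
    [[0,0,1],[0,0,0],1],
    [[0,0,1],[0,0,0],1],
    [[0,0,1],[0,0,0],1],
    [[0,0,0],[0,0,0],1]
  ]
}}

```text
time: 58.25
tool_pos: [0.6343, -0.0774, 0.0033]
tool_rot: [-2.336, 2.1, -0.003]
wrist_force: [-5.0, 2.0, 15.2]
width: -0.0004
grasp_force: 7.5
```

Home. Now I'll back away and take a final look.

Call:
{"fn": "play_rows", "kwargs": {
  "motion": [
    [[0,0,1],[0,0,0],1],
    [[0,0,0],[0,0,0],1],
    [[0,0,-15],[0,0,0],1],
    [[0,0,-35],[0,0,0],1],
    [[-10,0,-40],[0,0,0],1],
    [[-50,10,0],[0,0,0],1],
    [[-50,10,0],[0,0,0],1],
    [[-50,10,0],[0,0,0],1]
  ]
}}

```text
time: 59.25
tool_pos: [0.5862, 0.08, 0.0896]
tool_rot: [2.334, -2.102, -0.001]
wrist_force: [0.8, 0.8, -0.4]
width: 0.0001
grasp_force: 0.0
```

Call:
{"fn": "play_rows", "kwargs": {
  "motion": [
    [[-50,10,0],[0,0,0],1],
    [[-50,10,0],[0,0,0],1],
    [[-40,0,0],[0,0,0],1],
    [[0,0,0],[0,0,0],1]
  ]
}}

```text
time: 59.75
tool_pos: [0.5517, 0.2182, 0.0893]
tool_rot: [2.338, -2.097, -0.001]
wrist_force: [-0.3, -0.3, 0.5]
width: 0.0002
grasp_force: 0.0
```

```bash
python3 - <<'E'
from h import *
c=shot('top'); d=shot('side')
a=cv2.resize(c['color'][130:205,260:365],(525,375),interpolation=cv2.INTER_CUBIC); b=cv2.resize(d['color'][150:225,225:290],(275,317),interpolation=cv2.INTER_CUBIC)
o=np.zeros((375,800,3),np.uint8); o[:,:525]=a; o[:317,525:]=b; cv2.imwrite('pics/end.png',o[:,:,::-1])
im=c['color']; hsv=cv2.cvtColor(im,cv2.COLOR_RGB2HSV).astype(int); lo=(hsv[:,:,1]<45)&(hsv[:,:,2]>150)
T=((hsv[:,:,0]<12)|(hsv[:,:,0]>170))&(hsv[:,:,1]>110)
for n,m,P in(('white',lo,(641.4,-147.6,42)),('marble',lo,(626.3,-4.4,42)),('terra',T,(633.8,-76,42)),('cover',lo,(569.2,-82.8,42))):
    print(n,P,quad(c,m,tuple(float(v) for v in proj(c,P)),.042,5 if n=='cover' else 0))
E
```

```text
white (641.4, -147.6, 42) [ 639.1 -147.2   55.7   55.2    6.2]
marble (626.3, -4.4, 42) [623.6  -5.7  55.4  54.7   5.8]
terra (633.8, -76, 42) [631.9 -78.4  54.5  53.7 -83.8]
cover (569.2, -82.8, 42) [567.9 -79.8 125.6  39.2 -83.9]
```

View pics/end.png

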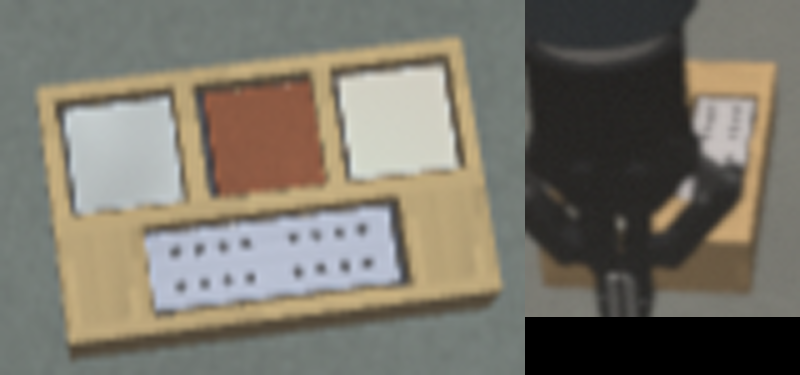

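The final picture shows all three tiles in their bays, at (122,155), (263,135) and (398,120), and the cover in the well at (275,255). All look level and within about 3 mm of centre. Handing in.

```bash
python3 -c "
from station import env; print(env.job_done())"
```

```text
the job is handed in; nothing more can be done
None
```

I packed the case and handed the job in after about 60 s of robot time: both cartridges are in the well under the flush cover, and all three tiles are pressed home in their own bays (no verdict was returned).

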